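# Fit the drain coupling to the laboratory's cooling-water tank

### The arm

A 6-joint arm with a two-finger parallel gripper is mounted at the origin on the work surface. World frame = base frame: x ahead of the robot, y to its left, z up, the work surface at z = 0. Lengths are in m, angles in degrees, forces in N, time in s.
With the tool pointing down it reaches from about 0.4 to 0.825 m from the base axis. Payload 7 kg.
Tool frame: the origin (TCP) lies at the very end of the fingers, on their centre line; the grasp point (between the pads) lies 19 mm behind it (r.hold_point_z is the distance from the TCP to the grasp point, in m); x points along the fingers, y is the direction in which the jaws open and shut, and the axes are right-handed (so a half turn about x gives the same grasp; the last joint's range is limited). The gripper opens to 88 mm and grips with 3 to 60 N. Pads are 19 mm wide; open, the fingers measure 130 mm over their backs; the gripper's body (78 mm by 193 mm) begins 47 mm behind the grasp point.
Start: joints at [-60.728, 20.546, 0.682, 0, -70.136, -16.507], TCP at [0.149, -0.658, 0.196] pointing down, gripper open.
Joint ranges: [-176.03, 176.03], [-82.01, 121.73], [-58.28, 71.71], [-173.87, 95.51], [-174.79, -0.11], [-173.66, 173.66]. Speed limits (degrees/s): [136.94, 136.94, 172.46, 180, 180, 180].

### API

Orientations are given as [roll, pitch, yaw] about the fixed x, y, z axes, in that order (R = Rz(yaw) Ry(pitch) Rx(roll)).
In Python, from plant import r gives the robot as it stands. The module is installed in compiled form; this text tells all that it offers.
- The arm moves only by the shell command python3 -m creep 'ROWS' [FORCE]. ROWS is JSON, a list of rows, each a list of 7 numbers: the turn, a rotation vector about the tool's x, y, z in rad, then the shift along the tool's x, y, z in cm, then the opening in per cent of the stroke, from 0 (shut) to 100 (fully open). In form: [[rx, ry, rz, x, y, z, fingers], ...]. A call has 1 to 8 rows; each row shifts and turns the commanded pose from where the row before left it, along the tool's axes as they then stand; what a row does not reach is not made up. A row lasts 1/10 s, in which the tool goes at most 50 mm and 8.59 degrees, less where a joint would pass 70% of its speed; a pose out of reach is approached as far as the arm can. A call is refused whole if a number of a shift passes 5 or a number of a turn 0.15, either way. A call with a gripper value outside its range is refused whole. The fingers move at their own pace and stop on an object; FORCE is the grip in N (left out, the last holds). Time passes only in rows, so rows that do not move let the fingers close. It gives the time, the measured TCP pose, the force and the opening at its end, in the units of the state.
- r.get_state(): the state, without advancing time (a new reading comes with each control period).
- r.capture(name): name is "scene" or "top" or "wrist"; returns (picture, depth): 384x512x3 uint8, blue, green, red; 384x512 float32, m along the optical axis (not along the pixel's ray), 0 where there is no reading.
- r.camera_info(name): a dict with "fovy" (degrees; the focal length in pixels is half the picture's height over the tangent of half this angle, whatever the lens; pixels are square), "cx", "cy" (the principal point, pixels), "camera_from_world" (4x4, takes a point from world to camera coordinates). Camera axes: x right, y down, z forward; pixel columns grow to the right and rows downward; lengths in m; the calibration is good to about 2 mm. The wrist camera is an equidistant fisheye: a pixel r from the principal point sees the ray r / f radians off the axis. A picture is of the moment at which its call begins: read the wrist's pose just before it. camera_info takes no time and is no camera call; for the wrist camera it gives the pose at the moment of the call.
- r.close_job(): hands the job in, once; it reports no verdict.
Trained networks look in the newest picture that a camera, given by its name, has taken for a name from the list of things; names that differ only in an ending like _2 or _b are one class to them, and where a whole thing is asked for, a point or a joint stands for the part that bears it (a point fixed in the world has none). Each returns a list of dicts, best first, with "score" (0 to 1); they miss things now and then, are a little off and sometimes report something else, mostly with a low value. They report only what shows in the picture. A call takes as long as a camera call. They do not tell look-alikes from the thing itself.
- r.look_for(query, camera): "rect" ([left, top, right, bottom] in pixels, round what is visible of it).
- r.masks_of(query, camera): "pixels" (384x512 bool, what is visible of it) and "rect" ([left, top, right, bottom] in pixels, round what is visible of it).
The state is a dict: "time_s": time; "joints": joint angles; "qd": joint speeds; "joint_torque": joint torques, N m; "tcp_pos": TCP position; "eef_rot": TCP orientation; "contact_force": force on the tool from outside, world axes, zero at the start; "moment": the same for the moment, N m; "gripper_width": finger opening in m.
Only numpy, scipy, OpenCV 4.12 (cv2) and the standard library are available. Lean on these libraries where they do the work, as an engineer would, in place of code of your own. Each camera call takes 0.05 s, during which the arm holds its last target. There are 200 camera calls.

### The job

Pick up the cam-lock drain coupling, push it straight onto the tank's grooved adaptor until you feel it firmly home against its rubber gasket, without ramming it, and let go. Then swing the two cam arms in flat along the coupling's sides, one after the other, each all the way to its stop without forcing it, so that the coupling stays locked on the adaptor. Leave the bottle, the beaker, the wrench and the orange plug where they are.

Things in the scene. Friction and masses are not known exactly. Their poses are not given: they have to be found in the camera images.
- adaptor: Steel grooved adaptor standing level out of the water tank's front, axis 85 mm above the bench. Origin: on its axis in the plane of its free end face; x runs level along it into the tank (the push-on direction), z up. Nose 36.5 mm across, chamfered to 30 mm over the first 3 mm; cam groove 7 to 24 mm behind the end face; hexagonal collar, 50 mm across, from 34 mm; tank face at 120 mm.
- adaptor_collar (a point): Front of the hexagonal collar, on the adaptor's axis 34 mm behind its end face (the cup's mouth stops about 3 mm short of it when home). Behind it a pipe leads to the fixed grey-white tank: 200 mm deep along the adaptor's x, 300 mm wide, 125 mm high with a dark rim 4 mm proud of the face; a 16 mm filler cap on top.
- coupling: Loose cam-lock coupling, about 0.46 kg: aluminium cup with two steel cam arms, behind it a brass check valve block 40 mm long, 48 x 48 mm, flat sides (grip it there from above, fingers left and right), then a threaded outlet; 96 mm long. Origin: centre of the block on the axis, 24 mm above the bench as it lies. x runs along the axis to the mouth, z up, y to its left (the robot's side).
- coupling_mouth (a point): Centre of the cup's open mouth, 62 mm ahead of the coupling's origin. Cup 48 mm across outside, bore 37.8 mm, about 31 mm deep to the gasket: about 1 mm clearance in all on the nose. Once on and let go the coupling stays put, drooping 1 to 2 degrees, but a light pull draws it off.
- gasket: Black rubber ring at the bottom of the bore; origin on the axis at its back, 26 mm ahead of the coupling's origin. New or worn, it is 3.6 to 6.4 mm thick, so home must be felt: the adaptor's end face meets it, axes in line. It gives about 0.05 mm per N. A push of 10 N kept for a moment seats it (aim at 15, come on at 10 mm/s or less); over 22 N crushes it; over 40 on the adaptor is ramming.
- cam_near (a joint): Angle of the arm on the coupling's left (+y): 0 = shut, lying back along the block, at its stop; starts open at 1.95 to 2.25 (1.57 = straight out sideways). It turns level and shuts by swinging back towards the outlet end. Free at first; from about 1.5 on its cam draws the coupling on with 2 to 8 N at the arm's end, easing before the stop; then it stays shut. Over 45 N on it is forcing.
- cam_far (a joint): Angle of the arm on the coupling's right (-y), away from the robot: the mirror image of cam_near, 0 = shut at its stop, starts open at 1.95 to 2.25. If the coupling sits several mm short of home, the cams meet the nose instead of the groove: the arms jam, or the coupling comes off.
- cam_near_pin (a point): Upright pin of the near arm, at x = 45.8, y = +22.5 mm in the coupling's frame, at the axis height. The arm is a steel bar 8 mm thick, 11 mm high at the axis height; its middle line passes 9.5 mm outside the pin and reaches 9 to 59 mm from it, so when shut the bar's outer face is 36 mm from the coupling's axis and its inner face 4 mm off the block's side.
- cam_far_pin (a point): Upright pin of the far arm, at x = 45.8, y = -22.5 mm in the coupling's frame; bar as the near arm's, mirrored.
- cam_near_tip (a point): Middle of the near arm's bar, 54 mm along it from the pin (5 mm short of its end), at the axis height. A thin finger ring of about 17 mm hangs at the end (look only, it does not touch anything).
- cam_far_tip (a point): The same point on the far arm.
- bottle: Bystander: amber bottle with a blue cap, 60 mm across, 135 mm high; origin at the centre of its underside.
- beaker: Bystander: glass beaker, 66 mm across, 85 mm high; origin at the centre of its underside.
- wrench: Bystander: steel wrench 170 mm long lying on the bench, origin under its middle, x along it.
- plug: Bystander: orange plastic dust plug, 46 mm across, 26 mm high; origin at the centre of its underside.
Not all that is in view belongs to the job. Leave any green, purple or turquoise look-alike of the coupling alone.

How it is judged (in metres and radians):
On the way, in this order (a step that is already met when the one before it is completed fails the run):
1. the coupling is pushed home: the gasket bears on the adaptor's end face with at least 10 N, in line within 0.06 rad, both arms still open (contact force between gasket and adaptor above 10 N and angle between the x axis of coupling and the x axis of adaptor, either way round below 0.06 rad and value of joint each of cam_near, cam_far above 1.4 rad), for 0.1 s.
2. one arm is swung shut (within 0.08 rad of its stop) while the other still stands open (((value of joint cam_near below 0.08 rad and value of joint cam_far above 0.9 rad) or (value of joint cam_far below 0.08 rad and value of joint cam_near above 0.9 rad))), for 0.1 s.
3. the other arm is swung shut too (value of joint each of cam_near, cam_far below 0.08 rad), for 0.1 s.
At the end, for the whole second after the job is handed in: The coupling sits locked on the adaptor, its gasket pressed against the adaptor's end face (over 2 N; coupling origin 27 to 32 mm before the end face, axes within 0.07 rad), both cam arms shut within 0.08 rad of their stops, everything released and at rest (all of step 3 and contact force between gasket and adaptor above 2 N and x of coupling in the frame of adaptor between -0.032 and -0.027 m and angle between the x axis of coupling and the x axis of adaptor, either way round below 0.07 rad and linear speed of coupling below 0.02 m/s); the robot touches nothing.
It fails at once if the gasket is crushed (over 22 N on it) or the coupling is rammed or jammed against the adaptor (over 40 N) while both arms are open ((contact force between gasket and adaptor above 22 N or contact force between coupling and adaptor above 40 N) and value of joint each of cam_near, cam_far above 1.4 rad).
It fails at once if a cam arm is forced: more than 45 N on it from the fingers (contact force between the fingers and cam_near_c0 above 45 N or contact force between the fingers and cam_far_c0 above 45 N).
It fails at once if a bystander is moved more than 30 mm or tipped (distance of any of bottle, beaker, wrench, plug from where it was at the start of the episode above 0.03 m or angle between any of bottle, beaker's own z axis and vertical above 0.3 rad).
It also fails if it takes over 72 s, if anything falls off the work surface, if the arm or the gripper's body presses on something with over 40 N, if the wrist force passes 120 N, or if a joint passes its speed limit or range.

## Working session

There is one attempt and no reset: what is moved stays moved. The work goes in short steps, Python scripts to look and compute and a shell command to move; the robot and the scene stay as the last step left them, time stands still between calls to the robot, and variables do not carry over. Pictures are saved under pics/ and viewed, about 8 in all and at most 12, crops included, and the job is handed in when it is done.

```bash
mkdir -p pics; cat > h.py <<'E'
import numpy as np, cv2
from plant import r
from scipy.spatial.transform import Rotation as R
def ray(ci,u,v,shape=(384,512)):
    f=192/np.tan(np.radians(ci["fovy"])/2); return f
def pts(cam,d,ci=None):
    "world xyz per pixel (pinhole)"
    ci=ci or r.camera_info(cam); f=192/np.tan(np.radians(ci["fovy"])/2)
    v,u=np.mgrid[0:384,0:512]
    if cam=="wrist":
        dx,dy=u-ci["cx"],v-ci["cy"]; rr=np.hypot(dx,dy)+1e-9; t=np.tan(rr/f); a,b=dx/rr*t,dy/rr*t
    else: a,b=(u-ci["cx"])/f,(v-ci["cy"])/f
    P=np.stack([a*d,b*d,d,np.ones_like(d)],-1)
    return (P@np.linalg.inv(ci["camera_from_world"]).T)[...,:3]
def proj(cam,p,ci=None):
    ci=ci or r.camera_info(cam); f=192/np.tan(np.radians(ci["fovy"])/2)
    q=ci["camera_from_world"]@np.append(p,1)
    x,y=q[0]/q[2],q[1]/q[2]
    if cam=="wrist":
        h=np.hypot(x,y)+1e-12;s=np.arctan(h)/h;x*=s;y*=s
    return f*x+ci["cx"],f*y+ci["cy"]
E
python3 - <<'E'
from h import *
s=r.get_state(); print({k:np.round(v,3) for k,v in s.items()})
ims=[]
for c in("scene","top"):
    im,d=r.capture(c); cv2.imwrite(f"pics/{c}0.png",im); np.save(f"pics/{c}0.npy",d); ims.append(im)
    ci=r.camera_info(c); print(c,ci["fovy"],np.round(np.linalg.inv(ci["camera_from_world"])[:3,:],2).tolist())
    for q in("coupling","adaptor","cam_near","plug"):
        print(c,q,[(np.round(x["score"],2),np.round(x["rect"]).astype(int).tolist()) for x in r.look_for(q,c)][:5])
cv2.imwrite("pics/a.png",cv2.resize(ims[0],(800,600),interpolation=3)); cv2.imwrite("pics/b.png",cv2.resize(ims[1],(800,600),interpolation=3))
E
```

```text
{'time_s': np.float64(0.0), 'joints': array([-6.0727e+01,  2.0590e+01,  6.3200e-01, -1.9000e-02, -7.0136e+01,
       -1.6506e+01]), 'qd': array([-0.09 , -0.028,  0.011,  0.062, -0.008, -0.08 ]), 'joint_torque': array([-2.0000e-03, -5.8272e+01,  2.9305e+01,  6.9970e+00,  7.0000e-03,
       -0.0000e+00]), 'tcp_pos': array([ 0.149, -0.658,  0.195]), 'eef_rot': array([ 96.   ,  89.904, 108.76 ]), 'contact_force': array([ 0.797, -0.336, -0.264]), 'moment': array([-0.056,  0.011,  0.026]), 'gripper_width': np.float64(0.088)}
scene 51.229838038836476 [[-0.88, 0.38, -0.29, 0.85], [0.48, 0.68, -0.56, 0.47], [-0.02, -0.63, -0.77, 0.87]]
scene coupling [(np.float64(0.78), [210, 108, 243, 132]), (np.float64(0.76), [252, 112, 283, 139]), (np.float64(0.65), [235, 143, 284, 179])]
scene adaptor [(np.float64(0.68), [314, 269, 364, 321]), (np.float64(0.56), [250, 166, 260, 181])]
scene cam_near [(np.float64(0.64), [267, 154, 288, 162]), (np.float64(0.44), [223, 116, 244, 128])]
scene plug [(np.float64(0.75), [320, 195, 337, 208]), (np.float64(0.35), [234, 144, 284, 180]), (np.float64(0.33), [248, 166, 258, 181])]
top 42.14591400582716 [[-0.02, -1.0, 0.07, 0.44], [-1.0, 0.02, -0.02, -0.08], [0.02, -0.07, -1.0, 1.25]]
top coupling [(np.float64(0.88), [349, 138, 384, 179]), (np.float64(0.84), [381, 193, 413, 229]), (np.float64(0.76), [340, 232, 369, 273]), (np.float64(0.74), [280, 187, 339, 242])]
top adaptor []
top cam_near [(np.float64(0.58), [381, 202, 391, 228]), (np.float64(0.52), [300, 223, 306, 243])]
top plug [(np.float64(0.73), [216, 246, 234, 259])]
```

View pics/a.png

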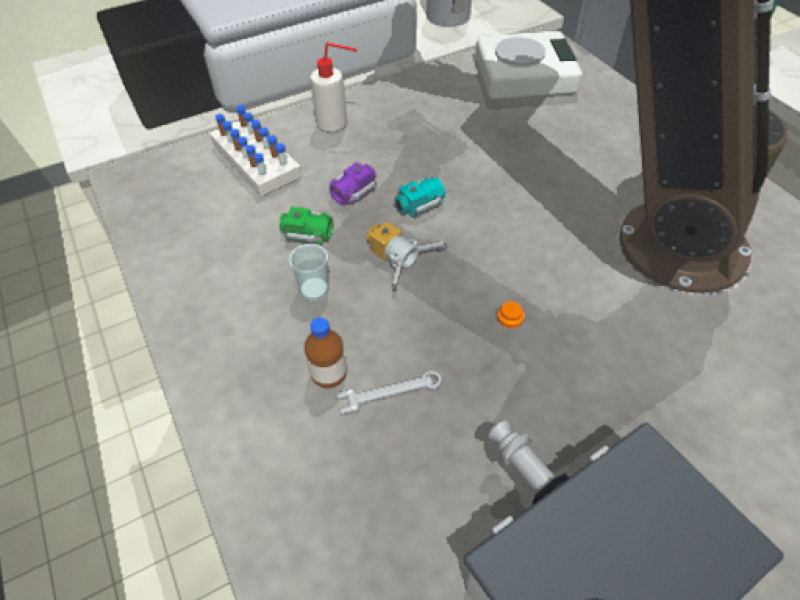

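View pics/b.png

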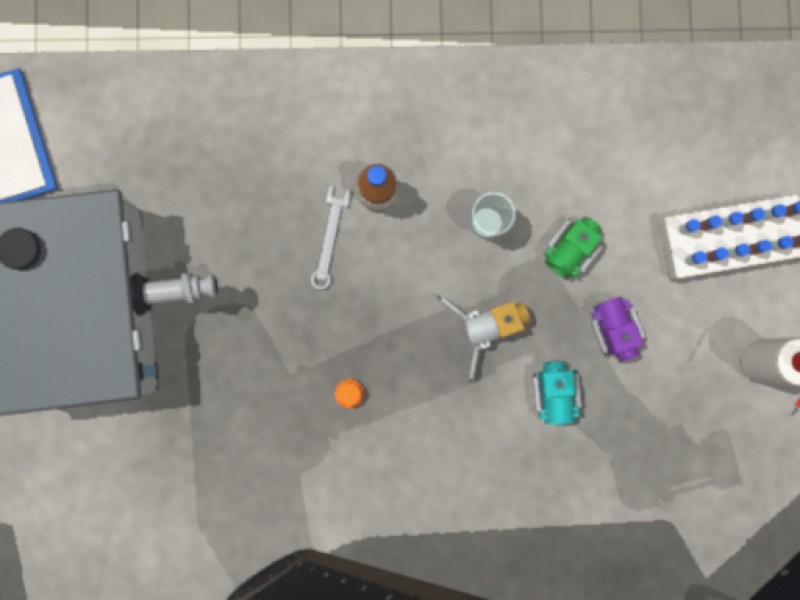

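The real coupling is the brass/aluminium one with open arms, at top view (497,323) and scene (395,243), in 800x600 pixels. The look-alikes in the top view are green (574,248), purple (619,328) and turquoise (558,393). The adaptor is at top (190,288), pointing right (world −y). Next I'll measure both.

```bash
python3 - <<'E'
from h import *
im=cv2.imread("pics/top0.png"); d=np.load("pics/top0.npy"); W=pts("top",d)
hsv=cv2.cvtColor(im,cv2.COLOR_BGR2HSV)
# brass
m=(hsv[...,0]>14)&(hsv[...,0]<28)&(hsv[...,1]>120); n,l,st,c=cv2.connectedComponentsWithStats(m.astype(np.uint8))
for i in range(1,n):
    if st[i,4]>30: print("brass",st[i],c[i],np.median(W[l==i],0).round(4))
# box of coupling view (430..535,285..385)/800*512
u0,u1,v0,v1=275,345,183,248
P=W[v0:v1,u0:u1].reshape(-1,3); print("ground z",np.median(P[:,2]))
Q=P[P[:,2]>0.035]; print(len(Q))
mu=np.median(Q[:,:2],0); 
w,V=np.linalg.eigh(np.cov(Q[:,:2].T)); a=V[:,1]*np.sign(V[1,1]); print("coupling dir",a,np.degrees(np.arctan2(a[1],a[0])),mu)
t=(Q[:,:2]-mu)@a; s=(Q[:,:2]-mu)@[-a[1],a[0]]; print("t",np.percentile(t,[1,50,99]),"s",np.percentile(s,[1,50,99]),"z",np.percentile(Q[:,2],[50,90,99]))
# adaptor
P=W[165:205,75:145].reshape(-1,3); Q=P[(P[:,2]>.085)&(P[:,2]<.118)]
w,V=np.linalg.eigh(np.cov(Q[:,:2].T)); a=V[:,1]*np.sign(V[1,1]); mu=Q[:,:2].mean(0)
t=(Q[:,:2]-mu)@a;s=(Q[:,:2]-mu)@[-a[1],a[0]]
print("adaptor",len(Q),np.degrees(np.arctan2(a[1],a[0])),mu,"t",np.percentile(t,[0,1,99,100]),"free end",mu+a*t.min(),"s",np.percentile(s,[1,99]),"z99",np.percentile(Q[:,2],99))
# tank face angle: points of tank top edge
P=W[110:270,0:100]; ys=[(P[k][:,:][P[k][:,2]>.115][:,0].mean(),P[k][P[k][:,2]>.115][:,1].min()) for k in range(20,140,8)]
print("tank",np.round(ys,4).tolist())
E
```

```text
brass [314 193  25  23 346] [326.6300578  203.23121387] [ 0.4971 -0.2712  0.047 ]
ground z 0.00044646841342577126
714
coupling dir [-0.28979244  0.95708952] 106.84552996709893 [ 0.4878539  -0.24858349]
t [-4.91896636e-02 -6.22270183e-06  1.75071988e-01] s [-0.02438584 -0.0007289   0.02711414] z [0.04595004 0.05072746 1.25307828]
adaptor 925 93.10213515909 [0.54645688 0.24495623] t [-0.06925488 -0.06711072  0.05494641  0.0570914 ] free end [0.55020467 0.17580283] s [-0.04430832  0.03342788] z99 0.11687216199649128
tank [[0.674, 0.3069], [0.6556, 0.3044], [0.6324, -0.0794], [0.6182, 0.2961], [0.5942, -0.0794], [0.5821, 0.2981], [0.5643, 0.2963], [0.5449, -0.0794], [0.528, 0.2936], [0.51, 0.2917], [0.4913, -0.0794], [0.4739, 0.2805], [0.456, 0.284], [0.4381, 0.2843], [0.4205, -0.0794]]
```

```bash
cat >> h.py <<'E'
def tool():
    s=r.get_state(); return np.array(s["tcp_pos"]), R.from_euler("xyz",s["eef_rot"],degrees=True).as_matrix(), s
def go(p,yaw):
    "tool down, jaw y along direction yaw (deg, mod 180): print turn and shift (cm) after the turn"
    t,M,s=tool(); best=None
    for k in(0,180):
        a=np.radians(yaw+k); y=np.array([np.cos(a),np.sin(a),0]); x=np.array([0,0,-1.]); T=np.c_[x,y,np.cross(x,y)]
        rv=R.from_matrix(M.T@T).as_rotvec()
        print("turn",rv.round(4),"then shift cm",(T.T@(np.array(p)-t)*100).round(2),"j6",round(float(s["joints"][5]),1))
    print("tcp",t.round(4),"jaw yaw",np.degrees(np.arctan2(M[1,1],M[0,1])).round(2),"F",np.round(s["contact_force"],2),"w",s["gripper_width"],"t",s["time_s"])
E
python3 - <<'E'
from h import *
print(tool()[1].round(3)); go([0.483,-0.235,0.25],16); ci=r.camera_info("wrist")
t,M,s=tool(); C=np.linalg.inv(ci["camera_from_world"]); print("cam in tool", (M.T@(C[:3,3]-t)).round(4), (M.T@C[:3,:3]).round(3), ci["fovy"])
E
```

```text
[[ 0.    -0.221  0.975]
 [ 0.     0.975  0.221]
 [-1.     0.     0.   ]]
turn [ 1.5143e+00 -0.0000e+00 -1.0000e-04] then shift cm [ -5.45  43.76 -31.48] j6 -16.5
turn [-1.6273e+00  1.0000e-04 -0.0000e+00] then shift cm [ -5.45 -43.76  31.48] j6 -16.5
tcp [ 0.1491 -0.6583  0.1955] jaw yaw 102.76 F [-0.67  0.69 -0.48] w 0.08778921021885129 t 0.5
cam in tool [-0.1893 -0.0004 -0.0765] [[-0.001 -0.282  0.959]
 [ 1.     0.     0.002]
 [-0.001  0.959  0.282]] 65.70646984690485
```

```bash
python3 -m creep '[[-0.148,0,0,-0.5,0,0,100],[-0.148,0,0,-0.5,0,0,100],[-0.148,0,0,-0.5,0,0,100],[-0.148,0,0,-0.5,0,0,100],[-0.148,0,0,-0.5,0,0,100],[-0.148,0,0,-0.5,0,0,100],[-0.148,0,0,-0.5,0,0,100],[-0.148,0,0,-0.5,0,0,100]]'
python3 -m creep '[[-0.148,0,0,0,0,0,100],[-0.148,0,0,0,0,0,100],[-0.147,0,0,0,0,0,100],[0,0,0,-0.1,-4,2.87,100],[0,0,0,-0.1,-4,2.87,100],[0,0,0,-0.1,-4,2.87,100],[0,0,0,-0.1,-4,2.87,100],[0,0,0,-0.1,-4,2.87,100]]'
python3 -m creep '[[0,0,0,-0.1,-4,2.87,100],[0,0,0,-0.1,-4,2.87,100],[0,0,0,-0.1,-4,2.87,100],[0,0,0,-0.1,-4,2.87,100],[0,0,0,-0.1,-4,2.87,100],[0,0,0,-0.1,-3.6,2.7,100],[0,0,0,0,0,0,100],[0,0,0,0,0,0,100]]'
python3 - <<'E'
from h import *
ci=r.camera_info("wrist"); im,d=r.capture("wrist"); cv2.imwrite("pics/w1.png",im); np.save("pics/w1.npy",d)
W=pts("wrist",d,ci); np.save("pics/w1W.npy",W)
go([0.4971,-0.2712,0.005],196)
for q in("coupling","cam_near","cam_far"): print(q,[(round(x["score"],2),np.round(x["rect"]).tolist()) for x in r.look_for(q,"wrist")][:4])
E
```

```text
time_s: 1.3
tcp_pos: [0.1491, -0.6583, 0.2358]
eef_rot: [-112.2, 90.0, -31.2]
contact_force: [0.3, -0.1, 0.6]
gripper_width: 0.0874
time_s: 2.1
tcp_pos: [0.3027, -0.4637, 0.2408]
eef_rot: [-145.7, 90.0, -39.7]
contact_force: [0.8, -0.6, 0.1]
gripper_width: 0.0876
time_s: 2.9
tcp_pos: [0.4823, -0.2353, 0.2465]
eef_rot: [60.5, 90.0, 166.6]
contact_force: [0.2, 0.3, -0.4]
gripper_width: 0.0876
turn [ 0.0007  0.     -0.0002] then shift cm [24.16 -0.51 -3.79] j6 21.2
turn [-3.1408e+00  3.0000e-04  1.0000e-04] then shift cm [24.16  0.51  3.79] j6 21.2
tcp [ 0.4817 -0.2362  0.2466] jaw yaw -163.96 F [0.04 0.09 0.54] w 0.08733555911537848 t 2.95
coupling [(0.9, [209.0, 115.0, 302.0, 203.0]), (0.73, [263.0, 0.0, 340.0, 49.0]), (0.66, [164.0, 9.0, 228.0, 76.0]), (0.6, [312.0, 83.0, 383.0, 140.0])]
cam_near [(0.82, [331.0, 85.0, 370.0, 98.0]), (0.66, [270.0, 167.0, 306.0, 196.0]), (0.5, [204.0, 11.0, 227.0, 46.0]), (0.5, [278.0, 42.0, 321.0, 50.0])]
cam_far [(0.74, [208.0, 180.0, 240.0, 203.0]), (0.61, [66.0, 207.0, 116.0, 230.0]), (0.6, [168.0, 36.0, 184.0, 70.0]), (0.45, [324.0, 128.0, 360.0, 138.0])]
```

View pics/w1.png

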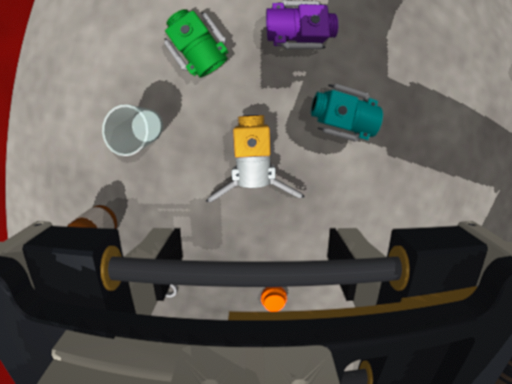

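```bash
python3 - <<'E'
from h import *
im=cv2.imread("pics/w1.png"); W=np.load("pics/w1W.npy"); hsv=cv2.cvtColor(im,cv2.COLOR_BGR2HSV)
reg=np.zeros((384,512),bool); reg[110:192,222:285]=1
m=reg&(W[...,2]>.042)&(W[...,2]<.06)
brass=m&(hsv[...,1]>120)
B=W[brass]; top=B[np.abs(B[:,2]-np.median(B[:,2]))<.003]
print("block z",np.median(B[:,2]),len(top)); rc=cv2.minAreaRect((top[:,:2]*1000).astype(np.float32)); print(rc)
C=W[m]; 
for yaw in (104,105,106,107,108):
    a=np.array([np.cos(np.radians(yaw)),np.sin(np.radians(yaw))]); n=np.array([-a[1],a[0]])
    o=np.array([.4945,-.2712]); t=(C[:,:2]-o)@a; s=(C[:,:2]-o)@n
    mids=[]
    for lo in np.arange(-.02,.06,.01):
        k=(t>lo)&(t<lo+.01); 
        if k.sum()>8: mids.append(round((s[k].min()+s[k].max())/2*1000,1))
    print(yaw,"t",np.percentile(t,[0.5,99.5]).round(4),mids)
P=W[(W[...,2]>.042)&(W[...,2]<.06)&reg]; 
w,V=np.linalg.eigh(np.cov(P[:,:2].T)); print("pca",np.degrees(np.arctan2(V[1,1],V[0,1])))
E
```

```text
block z 0.048378397345084395 958
((495.46728515625, -267.4905700683594), (48.078426361083984, 39.07708740234375), 18.93536376953125)
104 t [-0.0281  0.0647] [np.float64(-3.1), np.float64(-2.8), np.float64(-1.7), np.float64(-0.7), np.float64(-1.2), np.float64(1.3), np.float64(1.6), np.float64(2.1)]
105 t [-0.0282  0.0647] [np.float64(-2.8), np.float64(-2.7), np.float64(-1.8), np.float64(-1.0), np.float64(-1.5), np.float64(0.7), np.float64(0.8), np.float64(1.1)]
106 t [-0.0282  0.0646] [np.float64(-2.6), np.float64(-2.7), np.float64(-2.0), np.float64(-1.3), np.float64(-1.9), np.float64(0.1), np.float64(0.1), np.float64(0.1)]
107 t [-0.0283  0.0647] [np.float64(-2.4), np.float64(-2.6), np.float64(-2.1), np.float64(-1.6), np.float64(-2.3), np.float64(-0.6), np.float64(-0.7), np.float64(-0.9)]
108 t [-0.0283  0.0647] [np.float64(-2.2), np.float64(-2.5), np.float64(-2.2), np.float64(-1.9), np.float64(-2.6), np.float64(-1.2), np.float64(-1.4), np.float64(-1.8)]
pca 109.18011698213436
```

```bash
python3 - <<'E'
from h import *
go([0.4955,-0.2675,0.006],198.7)
E
```

```text
turn [-0.0488 -0.0001  0.0001] then shift cm [24.07 -0.39 -3.33] j6 21.2
turn [3.0928e+00 1.0000e-04 1.0000e-04] then shift cm [24.07  0.39  3.33] j6 21.2
tcp [ 0.4811 -0.2372  0.2467] jaw yaw -164.09 F [ 0.03 -0.66 -0.44] w 0.08751646833688602 t 3.1
```

```bash
python3 -m creep '[[-0.049,0,0,0,0,0,100],[0,0,0,4,-0.2,-1.6,100],[0,0,0,4,-0.2,-1.7,100],[0,0,0,4,0,0,100],[0,0,0,4,0,0,100],[0,0,0,3,0,0,100],[0,0,0,0,0,0,100],[0,0,0,0,0,0,100]]'
python3 - <<'E'
from h import *
im,d=r.capture("wrist"); cv2.imwrite("pics/w2.png",im)
go([0.4955,-0.2675,0.006],198.7)
E
```

```text
time_s: 3.9
tcp_pos: [0.496, -0.2673, 0.0571]
eef_rot: [104.2, 90.0, -147.1]
contact_force: [1.0, 0.1, 0.9]
gripper_width: 0.0876
turn [ 0.0011 -0.0014  0.0014] then shift cm [5.22 0.15 0.03] j6 27.1
turn [-3.1405e+00 -2.1000e-03 -2.2000e-03] then shift cm [ 5.22 -0.15 -0.03] j6 27.1
tcp [ 0.497  -0.2673  0.0582] jaw yaw -161.24 F [ 0.38 -0.5   0.92] w 0.08758434317347377 t 3.95
```

View pics/w2.png

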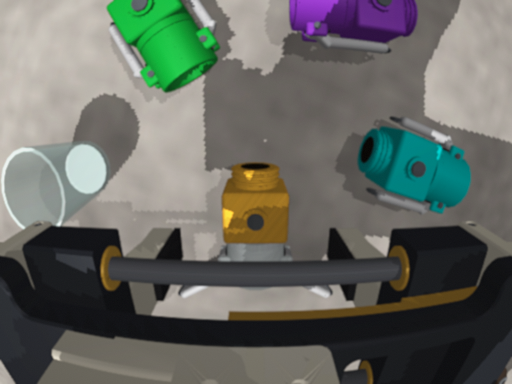

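```bash
python3 - <<'E'
from h import *
d=np.load("pics/top0.npy"); W=pts("top",d)
P=W[115:160,290:340].reshape(-1,3)
for lo,hi in((.01,.05),(.05,.08),(.08,.1)):
    Q=P[(P[:,2]>lo)&(P[:,2]<hi)]
    if len(Q)>3: print(lo,len(Q),cv2.minEnclosingCircle((Q[:,:2]*1000).astype(np.float32)),np.percentile(Q[:,2],99))
Q=P[P[:,2]>.08]
Q=P[P[:,2]>.03]; a=np.radians(18.7); j=np.array([np.cos(a),np.sin(a)]); rel=Q[:,:2]-[.4955,-.2675]
print("along jaw min",(rel@j).min(),"perp",(rel@[-j[1],j[0]]).min(),(rel@[-j[1],j[0]]).max())
E
```

```text
0.01 163 ((652.7098388671875, -241.91253662109375), 28.871912002563477) 0.04972043003005536
0.05 145 ((652.7863159179688, -241.69338989257812), 32.00087356567383) 0.07979311302398234
0.08 120 ((653.3063354492188, -243.12039184570312), 33.17174530029297) 0.08908554217926846
along jaw min 0.010041209992394036 perp -0.060066532695564126 0.1951698460104028
```

```bash
python3 -m creep '[[0,0,0,2,0.05,0,100],[0,0,0,1.5,0.05,0,100],[0,0,0,1,0,0,100],[0,0,0,0.6,0,0,100],[0,0,0,0,0,0,100],[0,0,0,0,0,0,50],[0,0,0,0,0,0,0],[0,0,0,0,0,0,0]]' 40
python3 -m creep '[[0,0,0,0,0,0,0],[0,0,0,0,0,0,0],[0,0,0,0,0,0,0],[0,0,0,0,0,0,0]]' 40
```

```text
time_s: 4.75
tcp_pos: [0.4957, -0.2667, 0.0061]
eef_rot: [-122.6, 89.9, -13.8]
contact_force: [-0.3, -0.4, -0.6]
gripper_width: 0.069
time_s: 5.15
tcp_pos: [0.4954, -0.2666, 0.0057]
eef_rot: [-126.2, 90.0, -17.4]
contact_force: [-0.6, 0.3, 1.7]
gripper_width: 0.0477
```

```bash
cat >> h.py <<'E'
def adaptor(W):
    P=W[150:215,70:150].reshape(-1,3); P=P[(P[:,2]>.07)&(P[:,2]<.13)&(P[:,0]>.5)&(P[:,0]<.6)&(P[:,1]<.29)]
    out=[]
    for lo in np.arange(.15,.29,.006):
        k=P[(P[:,1]>=lo)&(P[:,1]<lo+.006)]
        if len(k)>4: out.append([k[:,1].mean(),(k[:,0].min()+k[:,0].max())/2,k[:,0].max()-k[:,0].min(),k[:,2].max(),len(k)])
    return P,np.array(out)
E
python3 - <<'E'
from h import *
np.set_printoptions(suppress=True)
W=pts("top",np.load("pics/top0.npy")); P,o=adaptor(W); print(o.round(4)); print("ymin",np.sort(P[:,1])[:6].round(4))
W=pts("scene",np.load("pics/scene0.npy")); P=W.reshape(-1,3); P=P[(P[:,2]>.06)&(P[:,2]<.115)&(P[:,0]>.5)&(P[:,0]<.6)&(P[:,1]<.20)&(P[:,1]>.1)]
print("scene ymin",np.sort(P[:,1])[:8].round(4)); 
for lo in np.arange(.15,.21,.006):
    k=P[(P[:,1]>=lo)&(P[:,1]<lo+.006)]
    if len(k)>4: print(lo.round(3),k[:,0].min().round(4),k[:,0].max().round(4),k[:,2].min().round(4),k[:,2].max().round(4),len(k))
E
```

```text
[[ 0.1782  0.5509  0.0307  0.1043 42.    ]
 [ 0.1826  0.5527  0.0353  0.1063 38.    ]
 [ 0.1886  0.5528  0.0302  0.1034 27.    ]
 [ 0.1948  0.551   0.0253  0.1021 27.    ]
 [ 0.201   0.5495  0.0329  0.1054 47.    ]
 [ 0.2075  0.548   0.036   0.1052 44.    ]
 [ 0.2129  0.5494  0.0426  0.113  62.    ]
 [ 0.2188  0.5488  0.0434  0.1116 49.    ]
 [ 0.2246  0.5506  0.0397  0.1117 32.    ]
 [ 0.231   0.5467  0.0303  0.1051 38.    ]
 [ 0.2371  0.5469  0.0302  0.1067 39.    ]
 [ 0.2433  0.5468  0.0307  0.1052 34.    ]
 [ 0.249   0.5458  0.0325  0.1027 39.    ]
 [ 0.2552  0.5447  0.0302  0.105  37.    ]
 [ 0.261   0.5449  0.0311  0.1046 36.    ]
 [ 0.267   0.5443  0.0331  0.1049 34.    ]
 [ 0.2729  0.543   0.0303  0.1042 36.    ]
 [ 0.2797  0.5382  0.04    0.1147 72.    ]
 [ 0.2849  0.5398  0.0563  0.1157 92.    ]
 [ 0.2889  0.5395  0.0558  0.1183 27.    ]]
ymin [0.1753 0.1766 0.1767 0.1767 0.1768 0.1769]
scene ymin [0.1766 0.1773 0.1778 0.178  0.1783 0.1785 0.1786 0.179 ]
0.174 0.5474 0.5673 0.0905 0.1039 13
0.18 0.5371 0.5712 0.0769 0.1051 49
0.186 0.54 0.5703 0.081 0.1016 53
0.192 0.5419 0.5666 0.0824 0.0992 33
```

```bash
python3 -m creep '[[0,0,0,-2,0,0,0],[0,0,0,-3,0,0,0],[0,0,0,-3,0,0,0],[0,0,0,-2,0,0,0],[0,0,0,-1,0,0,0],[0.12,0,0,0,0,0,0],[0.11,0,0,0,0,0,0],[0,0,0,0,0,0,0]]'
python3 - <<'E'
from h import *
go([0.50,0.0,0.117],185.5)
go([0.553,0.05,0.117],185.5)
E
```

```text
time_s: 5.95
tcp_pos: [0.4943, -0.2663, 0.1143]
eef_rot: [61.5, 89.9, 157.0]
contact_force: [0.1, -1.0, -5.5]
gripper_width: 0.0475
turn [-0.0001  0.0011 -0.002 ] then shift cm [-0.27 -3.12 26.45] j6 13.9
turn [ 3.1415e+00 -3.1000e-03 -1.7000e-03] then shift cm [ -0.27   3.12 -26.45] j6 13.9
tcp [ 0.4943 -0.2663  0.1143] jaw yaw -174.5 F [ 0.14 -0.98 -5.52] w 0.0474838779199028 t 5.95
turn [-0.0001  0.0011 -0.002 ] then shift cm [-0.27 -8.88 30.92] j6 13.9
turn [ 3.1415e+00 -3.1000e-03 -1.7000e-03] then shift cm [ -0.27   8.88 -30.92] j6 13.9
tcp [ 0.4943 -0.2663  0.1143] jaw yaw -174.5 F [ 0.14 -0.98 -5.52] w 0.0474838779199028 t 5.95
```

```bash
python3 -m creep '[[0,0,0,0,-0.2,2,0],[0,0,0,0,-0.3,4,0],[0,0,0,0,-0.5,4.5,0],[0,0,0,0,-0.6,4.7,0],[0,0,0,0,-0.6,4.7,0],[0,0,0,0,-0.6,4,0],[0,0,0,0,-0.3,2.6,0],[0,0,0,0,0,0,0]]'
python3 - <<'E'
from h import *
go([0.562,0.075,0.067],185.5)
E
```

```text
time_s: 6.75
tcp_pos: [0.4999, 0.0029, 0.1149]
eef_rot: [69.3, 90.0, 165.3]
contact_force: [0.7, -0.5, -5.3]
gripper_width: 0.0478
turn [ 0.0088  0.0003 -0.0008] then shift cm [ 4.79 -6.87  6.58] j6 -16.8
turn [-3.1328e+00  1.2000e-03  4.0000e-04] then shift cm [ 4.79  6.87 -6.58] j6 -16.8
tcp [0.4999 0.0029 0.1149] jaw yaw -173.99 F [ 0.67 -0.51 -5.3 ] w 0.04775561790675369 t 6.75
```

```bash
python3 -m creep '[[0,0,0,0.6,-1.5,1.5,0],[0,0,0,1.2,-2,2,0],[0,0,0,1.2,-2,1.8,0],[0,0,0,1.2,-1.4,1.3,0],[0,0,0,0.6,0,0,0],[0,0,0,0,0,0,0],[0,0,0,0,0,0,0]]'
python3 - <<'E'
from h import *
np.set_printoptions(suppress=True)
im,d=r.capture("top"); np.save("pics/top1.npy",d); cv2.imwrite("pics/top1.png",im); W=pts("top",d)
im2,d2=r.capture("scene"); np.save("pics/scene1.npy",d2)
q=[tool() for _ in range(5)]
go([0.562,0.075,0.067],185.5)
a=cv2.resize(im[130:260,60:260],(800,520),interpolation=3); cv2.imwrite("pics/c.png",a)
cv2.imwrite("pics/d.png",cv2.resize(im2[150:350,220:480],(780,600),interpolation=3))
E
```

```text
time_s: 7.45
tcp_pos: [0.5618, 0.0717, 0.0671]
eef_rot: [111.1, 89.9, -153.3]
contact_force: [-0.1, 0.2, -4.9]
gripper_width: 0.0479
turn [0.0019 0.0001 0.0004] then shift cm [0.1 0.  0.3] j6 -21.5
turn [-3.1397 -0.0006  0.0001] then shift cm [ 0.1 -0.  -0.3] j6 -21.5
tcp [0.5623 0.072  0.068 ] jaw yaw -174.39 F [-0.43 -0.48 -4.38] w 0.04756260661285593 t 7.55
```

View pics/c.png

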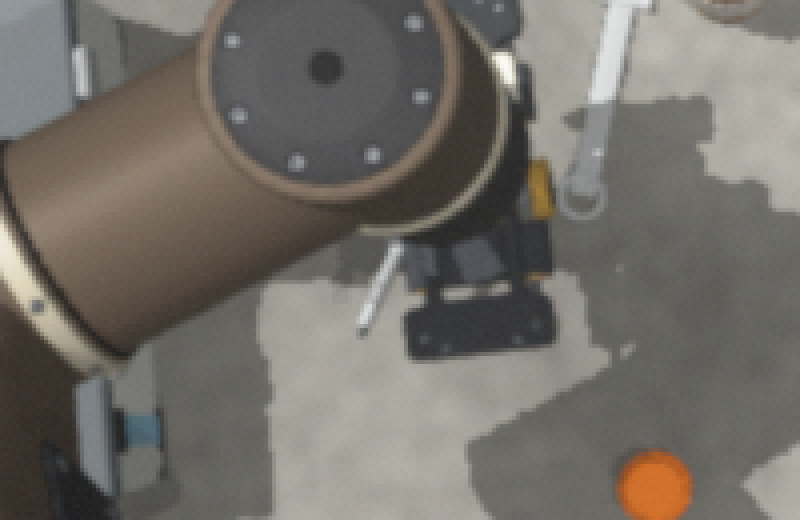

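View pics/d.png

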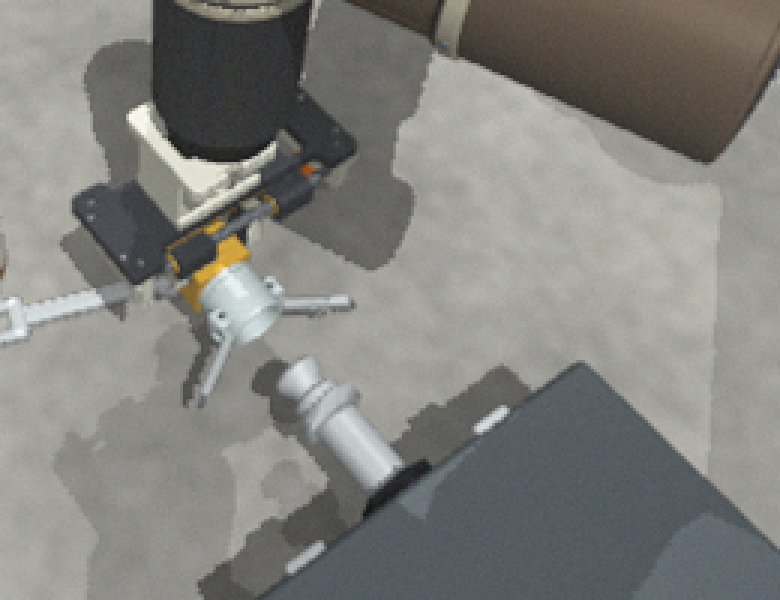

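```bash
python3 - <<'E'
from h import *
from scipy.optimize import least_squares
W=pts("scene",np.load("pics/scene1.npy")); P=W.reshape(-1,3)
def fit(Q,y0,x0,rad,z0=.085,yaw=95.5,fixyaw=None):
    def res(p):
        a=np.radians(p[1] if fixyaw is None else fixyaw); n=np.array([np.sin(a),-np.cos(a)])
        s=(Q[:,:2]-[p[0],y0])@n; return np.hypot(s,Q[:,2]-p[2])-(p[3] if rad is None else rad)
    o=least_squares(res,[x0,yaw,z0,rad or .015],x_scale=[.01,1,.01,.01],loss="soft_l1",f_scale=.001); return o.x.round(4),np.median(np.abs(o.fun)).round(5),len(Q)
def sel(ax,yaw,y0,t0,t1,rmax,zmin):
    a=np.radians(yaw); u=np.array([np.cos(a),np.sin(a)]); n=[u[1],-u[0]]; rel=P[:,:2]-[ax,y0]
    t=rel@u; s=rel@n; return P[(t>t0)&(t<t1)&(np.hypot(s,P[:,2]-.085)<rmax)&(P[:,2]>zmin)],t
# adaptor: nose lands, pipe
nose=np.vstack([sel(.552,95.5,.1765,.0035,.0065,.023,.07)[0],sel(.552,95.5,.1765,.0255,.0325,.023,.07)[0]])
print("nose",fit(nose,.1765,.552,.01825))
pipe,_=sel(.552,95.5,.1765,.055,.105,.022,.07); print("pipe",fit(pipe,.1765,.552,None))
al=[]
cup,t=sel(.5622,95.5,.072,.034,.060,.0275,.08); print("cup",fit(cup,.072,.562,.024), fit(cup,.072,.562,.024,fixyaw=95.5))
q,t=sel(.5622,95.5,.072,.02,.09,.0255,.085)
a=np.radians(95.5);u=np.array([np.cos(a),np.sin(a)])
print("cup mouth t",np.sort((q[:,:2]-[.5622,.072])@u)[-8:].round(4))
q,t=sel(.552,95.5,.1765,-.02,.03,.02,.07); print("end face t",np.sort((q[:,:2]-[.552,.1765])@u)[:10].round(4))
print([r.get_state()["tcp_pos"].__array__().round(4) for _ in range(3)])
E
```

```text
nose (array([5.53700e-01, 9.50967e+01, 8.49000e-02, 1.82000e-02]), np.float64(0.00073), 75)
pipe (array([5.54200e-01, 9.56567e+01, 8.58000e-02, 1.62000e-02]), np.float64(0.00071), 377)
cup (array([5.60500e-01, 9.49079e+01, 8.53000e-02, 2.40000e-02]), np.float64(0.00087), 244) (array([5.61e-01, 9.55e+01, 8.53e-02, 2.40e-02]), np.float64(0.00084), 244)
cup mouth t [0.0618 0.0618 0.0618 0.062  0.062  0.0622 0.0627 0.0629]
end face t [-0.      0.0005  0.0007  0.0009  0.0012  0.0015  0.0017  0.0026  0.0026
  0.0028]
[array([0.5623, 0.072 , 0.068 ]), array([0.5623, 0.072 , 0.068 ]), array([0.5623, 0.072 , 0.068 ])]
```

```bash
python3 -m creep '[[0,0,0,0,-0.25,0,0],[0,0,0,0,0,1,0],[0,0,0,0,0,1.5,0],[0,0,0,0,0,0.8,0],[0,0,0,0,0,0.3,0],[0,0,0,0,0,0,0],[0,0,0,0,0,0,0],[0,0,0,0,0,0,0]]'
python3 - <<'E'
from h import *
from scipy.optimize import least_squares
im2,d=r.capture("scene"); P=pts("scene",d).reshape(-1,3)
T=tool()[0]; print(T.round(4))
a=np.radians(95.5);u=np.array([np.cos(a),np.sin(a)]);n=np.array([u[1],-u[0]])
def f(o,t0,t1,rad):
    rel=P[:,:2]-o; t=rel@u;s=rel@n; k=(t>t0)&(t<t1)&(np.hypot(s,P[:,2]-.085)<rad+.004)&(P[:,2]>.078)
    s,z=s[k],P[k,2]; q=least_squares(lambda p:np.hypot(s-p[0],z-p[1])-rad,[0,.085],loss="soft_l1",f_scale=.001); return q.x.round(4),k.sum()
A=np.array([.5538,.1765])
print("nose",f(A,.003,.0068,.01825),f(A,.025,.033,.01825)); C=A-u*((A-T[:2])@u)
for w in((.034,.042),(.042,.050),(.05,.06)): print("cup",w,f(C,*w,.024))
print("gap",(A-T[:2])@u-.062, "lateral tcp",(T[:2]-A)@n)
cv2.imwrite("pics/e.png",cv2.resize(im2[210:330,270:400],(650,600),interpolation=3))
E
```

```text
time_s: 8.35
tcp_pos: [0.5613, 0.1084, 0.0675]
eef_rot: [115.7, 90.0, -148.7]
contact_force: [0.1, 0.1, -5.0]
gripper_width: 0.0478
[0.5613 0.1083 0.0675]
nose (array([-0.0001,  0.0855]), np.int64(33)) (array([-0.0005,  0.0855]), np.int64(58))
cup (0.034, 0.042) (array([-0.0003,  0.0852]), np.int64(74))
cup (0.042, 0.05) (array([-0.0001,  0.0853]), np.int64(72))
cup (0.05, 0.06) (array([0.    , 0.0849]), np.int64(120))
gap 0.006566829751239747 lateral tcp 0.0009391922978808659
```

View pics/e.png

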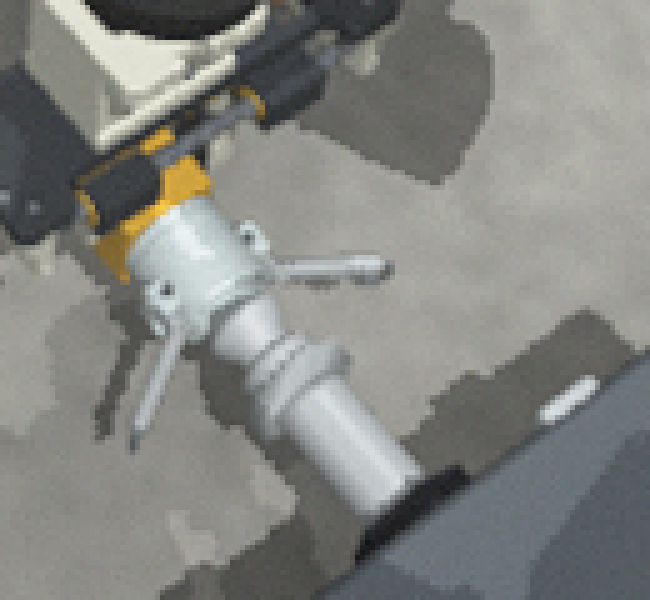

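The cup (px 185,270) and nose (px 245,330) are in line within about 0.5 mm in the same camera, so I'll advance slowly.

```bash
python3 -m creep '[[0,0,0,0,0,0.1,0],[0,0,0,0,0,0.1,0],[0,0,0,0,0,0.1,0],[0,0,0,0,0,0.1,0],[0,0,0,0,0,0.1,0],[0,0,0,0,0,0.1,0]]' 50; python3 -m creep '[[0,0,0,0,0,0.1,0],[0,0,0,0,0,0.1,0],[0,0,0,0,0,0.1,0],[0,0,0,0,0,0.1,0]]'; python3 -m creep '[[0,0,0,0,0,0.1,0],[0,0,0,0,0,0.1,0],[0,0,0,0,0,0.1,0],[0,0,0,0,0,0.1,0]]'
```

```text
time_s: 9.0
tcp_pos: [0.5608, 0.1147, 0.0676]
eef_rot: [-51.8, 90.0, 43.8]
contact_force: [-0.1, 0.3, -4.8]
gripper_width: 0.0475
time_s: 9.4
tcp_pos: [0.5604, 0.1187, 0.0676]
eef_rot: [98.4, 90.0, -166.0]
contact_force: [-0.0, -0.2, -5.2]
gripper_width: 0.0477
time_s: 9.8
tcp_pos: [0.56, 0.1226, 0.0676]
eef_rot: [-82.1, 90.0, 13.5]
contact_force: [-0.9, -0.7, -4.8]
gripper_width: 0.0476
```

```bash
python3 -m creep '[[0,0,0,0,0,0.1,0],[0,0,0,0,0,0.1,0],[0,0,0,0,0,0.1,0],[0,0,0,0,0,0.1,0],[0,0,0,0,0,0.1,0],[0,0,0,0,0,0.1,0],[0,0,0,0,0,0.1,0]]'; python3 -m creep '[[0,0,0,0,0,0.1,0],[0,0,0,0,0,0.1,0],[0,0,0,0,0,0.1,0],[0,0,0,0,0,0.1,0],[0,0,0,0,0,0.1,0],[0,0,0,0,0,0.1,0],[0,0,0,0,0,0.1,0]]'; python3 -m creep '[[0,0,0,0,0,0.1,0],[0,0,0,0,0,0.1,0],[0,0,0,0,0,0.1,0]]'
```

```text
time_s: 10.5
tcp_pos: [0.5593, 0.1296, 0.0676]
eef_rot: [-94.3, 90.0, 1.3]
contact_force: [-0.2, 0.3, -4.8]
gripper_width: 0.0474
time_s: 11.2
tcp_pos: [0.5586, 0.1366, 0.0676]
eef_rot: [-82.0, 90.0, 13.6]
contact_force: [0.1, 1.0, -6.2]
gripper_width: 0.0474
time_s: 11.5
tcp_pos: [0.5583, 0.1395, 0.0676]
eef_rot: [82.8, 90.0, 178.5]
contact_force: [-0.1, -0.3, -5.0]
gripper_width: 0.0471
```

Now I'll go slower, 0.4 mm per row and then finer.

```bash
for i in 1; do python3 -m creep '[[0,0,0,0,0,0.05,0],[0,0,0,0,0,0.05,0],[0,0,0,0,0,0.05,0],[0,0,0,0,0,0,0]]'; done; python3 -m creep '[[0,0,0,0,0,0.04,0],[0,0,0,0,0,0.03,0],[0,0,0,0,0,0.03,0],[0,0,0,0,0,0,0]]'; python3 -m creep '[[0,0,0,0,0,0.02,0],[0,0,0,0,0,0.02,0],[0,0,0,0,0,0,0]]'
```

```text
time_s: 11.9
tcp_pos: [0.5582, 0.141, 0.0676]
eef_rot: [-81.7, 90.0, 13.9]
contact_force: [-0.4, 0.0, -4.6]
gripper_width: 0.0475
time_s: 12.3
tcp_pos: [0.5581, 0.142, 0.0676]
eef_rot: [-53.6, 90.0, 42.0]
contact_force: [0.4, 0.4, -4.5]
gripper_width: 0.0476
time_s: 12.6
tcp_pos: [0.558, 0.1424, 0.0676]
eef_rot: [49.3, 90.0, 144.9]
contact_force: [-0.4, 0.2, -4.6]
gripper_width: 0.0473
```

```bash
python3 -m creep '[[0,0,0,0,0,0.02,0],[0,0,0,0,0,0.02,0],[0,0,0,0,0,0,0]]'|grep -E "pos|force";python3 -m creep '[[0,0,0,0,0,0.02,0],[0,0,0,0,0,0.02,0],[0,0,0,0,0,0,0]]'|grep -E "pos|force"
```

```text
tcp_pos: [0.558, 0.1428, 0.0676]
contact_force: [0.3, 0.4, -4.6]
tcp_pos: [0.558, 0.1432, 0.0676]
contact_force: [-0.4, 0.1, -5.9]
```

```bash
python3 - <<'E'
from h import *
print(r.get_state()["contact_force"])
E
```

```text
[-0.40152824  0.10802566 -5.90911737]
```

```bash
python3 -m creep '[[0,0,0,0,0,0.02,0],[0,0,0,0,0,0.02,0],[0,0,0,0,0,0.02,0],[0,0,0,0,0,0,0]]'|grep -E "pos|force"
```

```text
tcp_pos: [0.5579, 0.1438, 0.0675]
contact_force: [0.0, 0.3, -5.0]
```

```bash
python3 -m creep '[[0,0,0,0,0,0.02,0],[0,0,0,0,0,0,0]]'|grep -E "pos|force"; python3 -m creep '[[0,0,0,0,0,0.02,0],[0,0,0,0,0,0,0]]'|grep -E "pos|force"
```

```text
tcp_pos: [0.5579, 0.144, 0.0676]
contact_force: [-0.8, -0.0, -4.8]
tcp_pos: [0.5579, 0.1442, 0.0676]
contact_force: [-0.3, 0.6, -4.8]
```

```bash
python3 -m creep '[[0,0,0,0,0,0.02,0],[0,0,0,0,0,0.02,0],[0,0,0,0,0,0.02,0],[0,0,0,0,0,0,0]]'|grep -E "pos|force"
```

```text
tcp_pos: [0.5578, 0.1448, 0.0676]
contact_force: [-0.1, 0.1, -4.0]
```

```bash
python3 -m creep '[[0,0,0,0,0,0.02,0],[0,0,0,0,0,0.02,0],[0,0,0,0,0,0,0]]'|grep -E "pos|force"
```

```text
tcp_pos: [0.5578, 0.1452, 0.0676]
contact_force: [0.1, 1.3, -4.5]
```

```bash
python3 -m creep '[[0,0,0,0,0,0.02,0],[0,0,0,0,0,0.02,0],[0,0,0,0,0,0,0]]'|grep -E "pos|force"
```

```text
tcp_pos: [0.5577, 0.1456, 0.0676]
contact_force: [1.0, 0.4, -5.3]
```

```bash
python3 -m creep '[[0,0,0,0,0,0.02,0],[0,0,0,0,0,0.02,0],[0,0,0,0,0,0,0]]'|grep -E "pos|force"
```

```text
tcp_pos: [0.5577, 0.1459, 0.0675]
contact_force: [0.5, 0.6, -5.1]
```

```bash
python3 -m creep '[[0,0,0,0,0,0.02,0],[0,0,0,0,0,0.02,0],[0,0,0,0,0,0,0]]'|grep -E "pos|force"
```

```text
tcp_pos: [0.5576, 0.1464, 0.0676]
contact_force: [0.5, 0.4, -4.4]
```

```bash
python3 -m creep '[[0,0,0,0,0,0.02,0],[0,0,0,0,0,0.02,0],[0,0,0,0,0,0,0]]'|grep -E "pos|force"
```

```text
tcp_pos: [0.5576, 0.1467, 0.0676]
contact_force: [-0.1, -0.8, -5.3]
```

```bash
python3 -m creep '[[0,0,0,0,0,0.02,0],[0,0,0,0,0,0.02,0],[0,0,0,0,0,0,0]]'|grep -E "pos|force"
```

```text
tcp_pos: [0.5576, 0.147, 0.0676]
contact_force: [1.2, -1.0, -5.2]
```

```bash
python3 -m creep '[[0,0,0,0,0,0.02,0],[0,0,0,0,0,0.02,0],[0,0,0,0,0,0,0]]'|grep -E "pos|force"
```

```text
tcp_pos: [0.5575, 0.1472, 0.0676]
contact_force: [1.0, -3.2, -5.0]
```

```bash
python3 - <<'E'
from h import *
im2,d=r.capture("scene"); P=pts("scene",d).reshape(-1,3); T=tool()[0]
a=np.radians(95.5);u=np.array([np.cos(a),np.sin(a)]);n=np.array([u[1],-u[0]]); A=np.array([.5538,.1765])
rel=P[:,:2]-A; t=rel@u;s=rel@n; rr=np.hypot(s,P[:,2]-.085)
for lo in np.arange(.015,.05,.002):
    k=(t>lo)&(t<lo+.002)&(rr<.033)&(P[:,2]>.085)&(abs(s)<.022); print(lo.round(3),k.sum(),np.median(rr[k]).round(4))
print("tcp t",(T[:2]-A)@u,r.get_state()["contact_force"],r.get_state()["moment"])
E
```

```text
0.015 19 0.024
0.017 16 0.0237
0.019 21 0.0243
0.021 20 0.0238
0.023 17 0.0238
0.025 17 0.0245
0.027 20 0.0237
0.029 22 0.0237
0.031 27 0.0219
0.033 13 0.0227
0.035 20 0.023
0.037 18 0.0233
0.039 20 0.0236
0.041 19 0.0228
0.043 20 0.0234
0.045 40 0.0206
0.047 16 0.0168
0.049 14 0.0164
tcp t -0.029530380264851705 [ 0.46820244 -3.28746296 -3.81739296] [-1.29822754 -0.1659      0.00993756]
```

```bash
python3 -m creep '[[0,0,0,0,0,0.02,0],[0,0,0,0,0,0.02,0],[0,0,0,0,0,0,0]]'|grep -E "pos|force"
```

```text
tcp_pos: [0.5575, 0.1473, 0.0676]
contact_force: [1.1, -5.8, -4.1]
```

```bash
python3 -m creep '[[0,0,0,0,0,0.02,0],[0,0,0,0,0,0.02,0],[0,0,0,0,0,0,0]]'|grep -E "pos|force"
```

```text
tcp_pos: [0.5574, 0.1474, 0.0676]
contact_force: [1.8, -7.2, -3.8]
```

```bash
python3 -m creep '[[0,0,0,0,0,0.02,0],[0,0,0,0,0,0.02,0],[0,0,0,0,0,0,0]]'|grep -E "pos|force"
```

```text
tcp_pos: [0.5574, 0.1474, 0.0676]
contact_force: [2.4, -8.3, -3.9]
```

```bash
python3 -m creep '[[0,0,0,0,0,0.02,0],[0,0,0,0,0,0.02,0],[0,0,0,0,0,0.02,0],[0,0,0,0,0,0,0]]'|grep -E "pos|force"
```

```text
tcp_pos: [0.5574, 0.1475, 0.0677]
contact_force: [3.8, -11.1, -3.7]
```

```bash
python3 -m creep '[[0,0,0,0,0,0.02,0],[0,0,0,0,0,0.02,0],[0,0,0,0,0,0,0]]'|grep -E "pos|force"
```

```text
tcp_pos: [0.5574, 0.1476, 0.0677]
contact_force: [3.6, -11.4, -2.7]
```

```bash
python3 -m creep '[[0,0,0,0,0,0.02,0],[0,0,0,0,0,0,0]]'|grep -E "pos|force"
```

```text
tcp_pos: [0.5573, 0.1476, 0.0677]
contact_force: [3.6, -12.1, -3.5]
```

```bash
python3 -m creep '[[0,0,0,0,0,0.02,0],[0,0,0,0,0,0.02,0],[0,0,0,0,0,0.02,0],[0,0,0,0,0,0,0]]'|grep -E "pos|force"
```

```text
tcp_pos: [0.5573, 0.1476, 0.0677]
contact_force: [4.0, -15.2, -2.6]
```

```bash
python3 -m creep '[[0,0,0,0,0,0.01,0],[0,0,0,0,0,0,0],[0,0,0,0,0,0,0],[0,0,0,0,0,0,0]]'|grep -E "pos|force"
```

```text
tcp_pos: [0.5573, 0.1477, 0.0678]
contact_force: [4.7, -15.6, -2.6]
```

```bash
python3 -m creep '[[0,0,0,0,0,-0.1,0],[0,0,0,0,0,-0.1,0],[0,0,0,0,0,0,0]]'|grep -E "pos|force"; python3 -m creep '[[0,0,0,0,0,0,100],[0,0,0,0,0,0,100],[0,0,0,0,0,0,100],[0,0,0,0,0,0,100],[0,0,0,0,0,0,100]]'
python3 - <<'E'
from h import *
im2,d=r.capture("scene"); np.save("pics/s2.npy",d); cv2.imwrite("pics/s2.png",im2)
A=np.array([.5538,.1765]); T=tool()[0]; u=np.array([np.cos(np.radians(95.5)),np.sin(np.radians(95.5))]); print("tcp in adaptor",((T[:2]-A)@u).round(4),((T[:2]-A)@[u[1],-u[0]]).round(4))
E
```

```text
tcp_pos: [0.5574, 0.1474, 0.0676]
contact_force: [2.8, -7.8, -3.7]
time_s: 19.95
tcp_pos: [0.5576, 0.149, 0.0678]
eef_rot: [-55.6, 90.0, 40.0]
contact_force: [0.2, -0.1, 0.2]
gripper_width: 0.082
tcp in adaptor -0.0278 0.0011
```

```bash
python3 -m creep '[[0,0,0,0,0,0,100],[0,0,0,-1,0,0,100],[0,0,0,-3,0,0,100],[0,0,0,-4,0,0,100],[0,0,0,-2,0,0,100],[0,0,0,0,0,0,100]]'
python3 - <<'E'
from h import *
np.set_printoptions(suppress=True)
P=pts("top",np.load("pics/top0.npy")).reshape(-1,3)
for y in np.arange(.215,.30,.008):
    print(y.round(3),[ (P[(abs(P[:,0]-x)<.006)&(abs(P[:,1]-y)<.004)][:,2].max().round(3) if ((abs(P[:,0]-x)<.006)&(abs(P[:,1]-y)<.004)).any() else None) for x in np.arange(.37,.52,.012)])
im2,d=r.capture("scene"); cv2.imwrite("pics/f.png",cv2.resize(im2[190:340,260:460],(800,600),interpolation=3))
E
```

```text
time_s: 20.6
tcp_pos: [0.5596, 0.1495, 0.1722]
eef_rot: [-69.8, 89.6, 25.8]
contact_force: [0.0, -0.2, -0.4]
gripper_width: 0.0878
0.215 [np.float64(0.003), np.float64(0.004), np.float64(0.006), np.float64(0.005), np.float64(0.003), np.float64(0.004), np.float64(0.005), np.float64(0.004), np.float64(0.004), np.float64(0.003), np.float64(0.003), np.float64(0.006), np.float64(0.003)]
0.223 [np.float64(0.005), np.float64(0.005), np.float64(0.003), np.float64(0.006), np.float64(0.005), np.float64(0.003), np.float64(0.004), np.float64(0.007), np.float64(0.004), np.float64(0.004), np.float64(0.003), np.float64(0.007), np.float64(0.005)]
0.231 [np.float64(0.005), np.float64(0.009), np.float64(0.003), np.float64(0.004), np.float64(0.004), np.float64(0.006), np.float64(0.007), np.float64(0.004), np.float64(0.004), np.float64(0.004), np.float64(0.002), np.float64(0.005), np.float64(0.005)]
0.239 [np.float64(0.005), np.float64(0.004), np.float64(0.005), np.float64(0.004), np.float64(0.003), np.float64(0.004), np.float64(0.006), np.float64(0.003), np.float64(0.004), np.float64(0.004), np.float64
[... 1122 characters left out ...]
24), np.float64(0.125), np.float64(0.126), np.float64(0.128), np.float64(0.125), np.float64(0.121), np.float64(0.125), np.float64(0.125), np.float64(0.12), np.float64(0.004), np.float64(0.098)]
0.287 [np.float64(0.003), np.float64(0.005), np.float64(0.129), np.float64(0.128), np.float64(0.127), np.float64(0.127), np.float64(0.128), np.float64(0.127), np.float64(0.127), np.float64(0.127), np.float64(0.124), np.float64(0.124), np.float64(0.122)]
0.295 [np.float64(0.006), np.float64(0.123), np.float64(0.128), np.float64(0.13), np.float64(0.129), np.float64(0.128), np.float64(0.129), np.float64(0.128), np.float64(0.129), np.float64(0.128), np.float64(0.127), np.float64(0.127), np.float64(0.129)]
```

View pics/f.png

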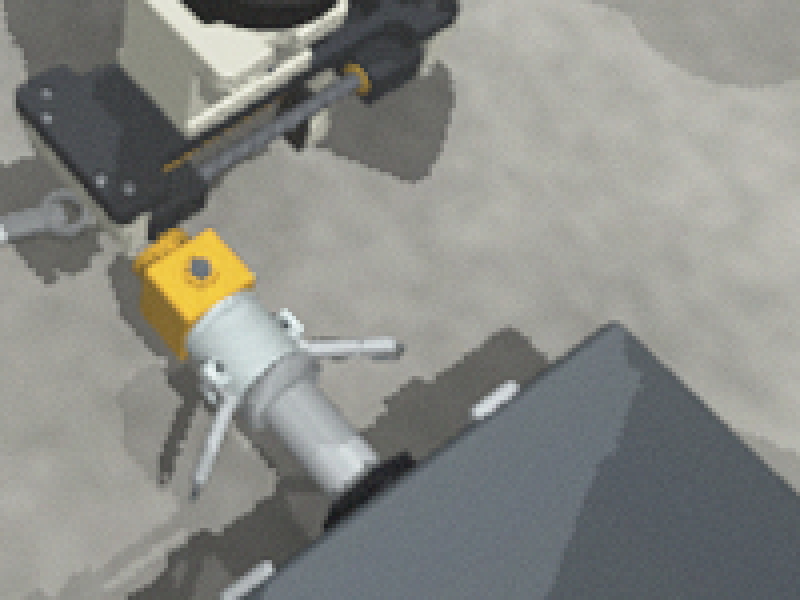

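The coupling is seated, cup mouth near the collar (px 285,385), with both arms open: near tip at (400,348), far tip at (195,495). Next I'll work out the move to the near arm.

```bash
cat >> h.py <<'E'
a_=np.radians(95.5); U=np.array([np.cos(a_),np.sin(a_)]); L=np.array([-U[1],U[0]]); O=np.array([.5574,.1474])
def cc():
    "TCP in coupling coords, mm, + state"
    s=r.get_state(); t=np.array(s["tcp_pos"]); d=t[:2]-O; f=np.array(s["contact_force"])
    print("tcp cc",(d@U*1000).round(1),(d@L*1000).round(1),"z",(t[2]*1000).round(1),"F u,l,z",(f[:2]@U).round(1),(f[:2]@L).round(1),f[2].round(1),"t",round(float(s["time_s"]),2))
E
python3 - <<'E'
from h import *
cc(); p=O+U*.108+L*.1045; go([*p,.075],185.5)
E
```

```text
tcp cc 1.7 -1.1 z 170.0 F u,l,z 0.2 0.5 -0.6 t 20.65
turn [0.0021 0.0018 0.0037] then shift cm [ 9.5  10.56 10.63] j6 -28.7
turn [-3.1395e+00 -5.8000e-03  2.9000e-03] then shift cm [  9.5  -10.56 -10.63] j6 -28.7
tcp [0.5584 0.1492 0.17  ] jaw yaw -174.38 F [-0.46  0.13 -0.61] w 0.08785890923143837 t 20.65
```

```bash
python3 -m creep '[[0,0,0,0,3,3,100],[0,0,0,0,3.4,3.4,100],[0,0,0,0,3,3,100],[0,0,0,0,1.1,1.2,100],[0,0,0,0,0,0,100],[0,0,0,0,0,0,100]]' >/dev/null
python3 -m creep '[[0,0,0,2,0,0,100],[0,0,0,3,0,0,100],[0,0,0,2.5,0,0,100],[0,0,0,1.5,0,0,100],[0,0,0,0.5,0,0,100],[0,0,0,0,0,0,100],[0,0,0,0,0,0,100]]'
python3 -c "
from h import *
cc()
p=O+U*.094+L*(.0545+.0468); go([*p,.075],185.5)
im,d=r.capture('scene'); cv2.imwrite('pics/g.png',cv2.resize(im[190:340,260:460],(800,600),interpolation=3))"
```

```text
time_s: 21.95
tcp_pos: [0.4433, 0.2439, 0.0731]
eef_rot: [-66.7, 90.0, 28.9]
contact_force: [-0.5, -0.1, -0.8]
gripper_width: 0.088
tcp cc 107.0 104.4 z 73.1 F u,l,z -0.0 0.5 -0.8 t 21.95
turn [0.0015 0.0003 0.0006] then shift cm [-0.19 -0.31 -1.3 ] j6 -45.5
turn [-3.1401e+00 -9.0000e-04  4.0000e-04] then shift cm [-0.19  0.31  1.3 ] j6 -45.5
tcp [0.4433 0.2439 0.0731] jaw yaw -174.41 F [-0.54 -0.08 -0.84] w 0.08796879202152404 t 21.95
```

View pics/g.png

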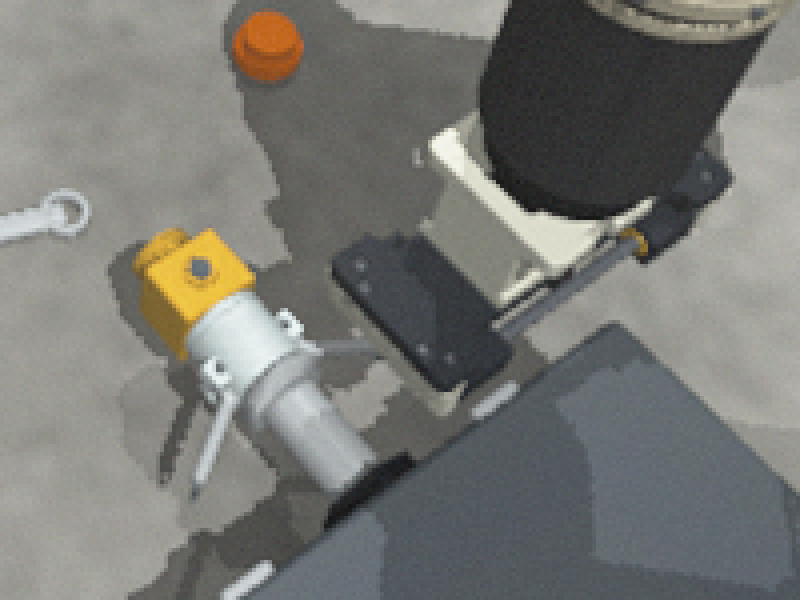

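```bash
python3 -m creep '[[0,0,0,0,-0.05,-0.4,100],[0,0,0,0,-0.05,-0.4,100],[0,0,0,0,-0.05,-0.4,100],[0,0,0,0,0,-0.4,100],[0,0,0,0,0.3,-0.4,100],[0,0,0,0,0.3,-0.4,100],[0,0,0,0,0.1,-0.2,100],[0,0,0,0,0,0,100]]' >/dev/null; python3 -c "from h import *
cc()"
python3 -m creep '[[0,0,0,0,0.4,-0.3,100],[0,0,0,0,0.4,-0.3,100],[0,0,0,0,0.4,-0.3,100],[0,0,0,0,0.3,-0.3,100],[0,0,0,0,0,0,100]]' >/dev/null; python3 -c "from h import *
cc()
im,d=r.capture('scene'); cv2.imwrite('pics/g2.png',cv2.resize(im[190:340,260:460],(800,600),interpolation=3))"
```

```text
tcp cc 80.7 110.8 z 72.6 F u,l,z -0.3 -0.5 -0.4 t 22.8
tcp cc 68.6 126.0 z 72.6 F u,l,z 0.4 -0.1 -0.1 t 23.3
```

View pics/g2.png

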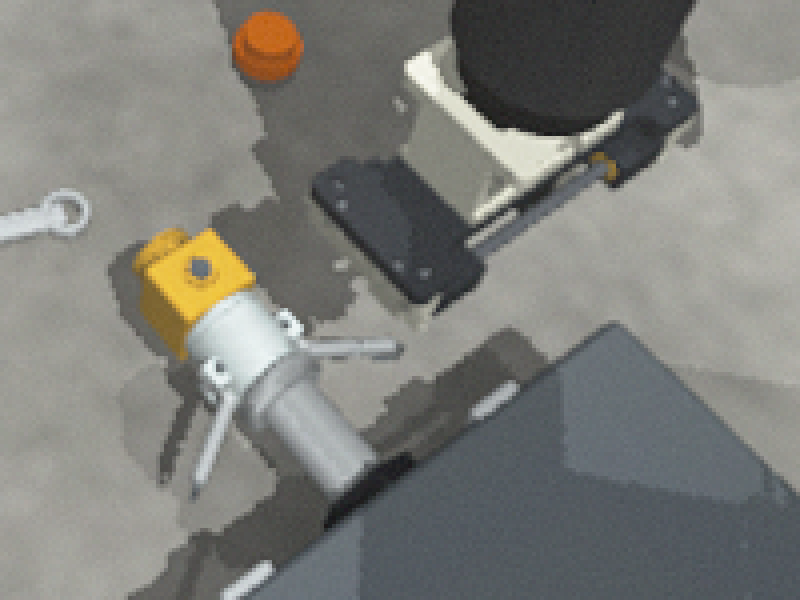

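```bash
python3 - <<'E'
from h import *
im,d=r.capture('scene'); W=pts('scene',d)
sub=(slice(190,340),slice(260,460)); P=W[sub].reshape(-1,3); dd=P[:,:2]-[.5560,.1474]  # scene frame: cup axis was ~2.7mm less in x
x=dd@U*1000; y=dd@L*1000; z=P[:,2]*1000
k=(z>76)&(z<95)&(y>26)&(y<75)&(x>20)&(x<110)
o=np.argsort(y[k]); print(np.c_[x[k],y[k],z[k]][o][::4].round(0).astype(int).tolist())
k=(z>60)&(z<120)&(y>50)&(y<85)&(x>40)&(x<110)
print("finger",np.percentile(x[k],[1,99]),np.percentile(y[k],[1,99]),z[k].min())
k=(z>76)&(z<95)&(y<-26)&(y>-75)&(x>20)&(x<110)
o=np.argsort(y[k]); print(np.c_[x[k],y[k],z[k]][o][::4].round(0).astype(int).tolist())
cc()
E
```

```text
[[60, 27, 90], [56, 28, 87], [63, 29, 88], [65, 31, 85], [62, 32, 92], [68, 34, 85], [65, 36, 92], [68, 38, 81], [68, 41, 93], [69, 41, 88], [73, 43, 88], [74, 45, 88], [72, 47, 88], [75, 48, 86], [76, 49, 87], [74, 51, 91], [79, 52, 89], [71, 53, 88], [76, 55, 90], [82, 56, 84], [78, 58, 90], [84, 59, 88], [79, 60, 89], [77, 63, 87], [85, 65, 83], [81, 67, 88], [87, 73, 79]]
finger [58.52319254 86.7792574 ] [50.54710513 71.62507961] 68.48454407114579
[[87, -74, 81], [85, -70, 87], [83, -68, 90], [84, -67, 91], [85, -65, 89], [80, -64, 93], [76, -62, 88], [76, -60, 91], [77, -58, 89], [74, -56, 92], [72, -55, 91], [70, -53, 90], [73, -50, 87], [72, -49, 89], [69, -47, 91], [74, -45, 88], [69, -44, 91], [70, -42, 89], [71, -40, 89], [64, -38, 89], [65, -36, 94], [67, -35, 90], [61, -32, 91], [63, -31, 90], [42, -31, 79], [43, -31, 87], [38, -30, 95], [50, -30, 78], [49, -29, 84], [49, -29, 79], [39, -28, 95], [62, -28, 91], [49, -27, 83]]
tcp cc 69.0 125.4 z 72.7 F u,l,z 0.2 -0.1 -0.3 t 23.4
```

```bash
python3 - <<'E'
from h import *
ci=r.camera_info("scene"); f=192/np.tan(np.radians(ci["fovy"])/2); C=np.linalg.inv(ci["camera_from_world"])
def hit(u,v,z):
    q=C[:3,:3]@[(u-ci["cx"])/f,(v-ci["cy"])/f,1]; p=C[:3,3]+q*(z-C[2,3])/q[2]; dd=p[:2]-[.5560,.1474]; return (dd@U*1000).round(1),(dd@L*1000).round(1)
for px in((425,325),(415,300),(435,300)): print(px,hit(260+px[0]/4,190+px[1]/4,.073),hit(260+px[0]/4,190+px[1]/4,.1))
print("g",hit(260+450/4,190+410/4,.073))
def px(x,y,z):
    p=np.array([.5560,.1474])+U*x/1000+L*y/1000; a=proj("scene",[*p,z],ci); return ((a[0]-260)*4,(a[1]-190)*4)
for y in (126-44,126-54.5,126-65): print(y,px(68.6,y,.073),px(68.6,y,.12))
E
python3 - <<'E'
from h import *
im,d=r.capture("wrist"); cv2.imwrite("pics/w5.png",im)
E
```

```text
(425, 325) (np.float64(82.1), np.float64(94.4)) (np.float64(89.3), np.float64(80.1))
(415, 300) (np.float64(67.9), np.float64(100.6)) (np.float64(75.5), np.float64(86.1))
(435, 300) (np.float64(74.1), np.float64(109.7)) (np.float64(81.6), np.float64(94.9))
g (np.float64(125.6), np.float64(70.3))
82 (np.float64(391.05055951942995), np.float64(318.245732746527)) (np.float64(407.34251017843235), np.float64(275.8875073190957))
71.5 (np.float64(376.83983832922263), np.float64(328.0891430608617)) (np.float64(392.5854314593266), np.float64(285.9763218488181))
61 (np.float64(362.51200313788263), np.float64(338.01367530780453)) (np.float64(377.7014406435892), np.float64(296.15190101731923))
```

View pics/w5.png

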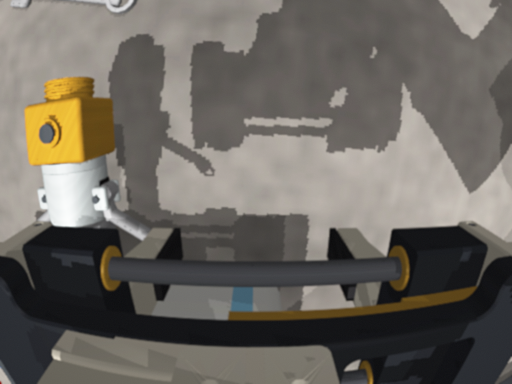

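```bash
python3 - <<'E'
from h import *
im,d=r.capture('scene'); W=pts('scene',d)
dd=W[...,:2]-[.5560,.1474]; X=dd@U*1000; Y=dd@L*1000; Z=W[...,2]*1000
for v in range(258,277,2):
    print(v,[(u,int(X[v,u]),int(Y[v,u]),int(Z[v,u])) for u in range(352,374,3)])
E
```

```text
258 [(352, 73, 36, 177), (355, 82, 31, 196), (358, 89, 29, 208), (361, 94, 30, 214), (364, 98, 34, 215), (367, 100, 40, 212), (370, 103, 45, 212), (373, 106, 49, 213)]
260 [(352, 75, 36, 172), (355, 81, 35, 181), (358, 91, 27, 205), (361, 97, 29, 212), (364, 100, 33, 212), (367, 103, 37, 212), (370, 106, 41, 213), (373, 108, 49, 207)]
262 [(352, 58, 66, 108), (355, 83, 35, 176), (358, 91, 31, 194), (361, 99, 27, 209), (364, 103, 30, 211), (367, 106, 35, 212), (370, 108, 41, 209), (373, 107, 55, 192)]
264 [(352, 29, 118, 0), (355, 66, 66, 112), (358, 89, 37, 177), (361, 99, 30, 198), (364, 105, 29, 208), (367, 107, 35, 206), (370, 106, 47, 191), (373, 107, 57, 183)]
266 [(352, 33, 113, 2), (355, 37, 120, 0), (358, 91, 36, 171), (361, 97, 36, 180), (364, 105, 30, 200), (367, 108, 36, 198), (370, 107, 49, 183), (373, 61, 156, 0)]
268 [(352, 37, 110, 1), (355, 40, 117, 0), (358, 76, 66, 109), (361, 99, 35, 177), (364, 107, 30, 196), (367, 109, 38, 190), (370, 61, 145, 1), (373, 65, 152, 0)]
270 [(352, 41, 106, 1), (355, 45, 112, 1), (358, 49, 118, 1), (361, 52, 125, -1), (364, 106, 36, 178), (367, 108, 43, 175), (370, 65, 142, 0), (373, 69, 147, 2)]
272 [(352, 44, 104, -2), (355, 49, 108, 1), (358, 53, 114, 2), (361, 57, 120, 1), (364, 107, 36, 173), (367, 64, 134, -1), (370, 68, 139, -1), (373, 72, 145, 0)]
274 [(352, 74, 55, 89), (355, 77, 61, 88), (358, 81, 65, 91), (361, 60, 118, -1), (364, 65, 122, 2), (367, 69, 129, 0), (370, 72, 135, -1), (373, 76, 141, 0)]
276 [(352, 77, 53, 88), (355, 80, 58, 88), (358, 84, 62, 90), (361, 64, 113, 1), (364, 68, 120, 0), (367, 72, 125, 0), (370, 77, 130, 1), (373, 80, 136, 0)]
```

```bash
python3 - <<'E'
from h import *
ci=r.camera_info("wrist"); t,M,s=tool(); im,d=r.capture('wrist'); W=pts('wrist',d,ci); T=(W-t)@M*1000
for v in range(225,300,8):
    print(v,[(u,*T[v,u].round(0).astype(int)) for u in range(110,200,10)])
E
python3 - <<'E'
from h import *
# what scene pixels were at finger region when gripping (scene1): coupling held
W=pts('scene',np.load('pics/scene1.npy')); t=np.array([.5615,.072,.0677])-np.array([.0015,0,0])
D=W[...,:2]-t[:2]; X=D@U*1000;Y=D@L*1000;Z=W[...,2]*1000-67.7
k=(abs(X)<14)&(abs(Y)<60)&(Z<95)&(Z>-30)
v,u=np.where(k)
for i in range(0,len(v),max(1,len(v)//60)): print((u[i],v[i],int(X[v[i],u[i]]),int(Y[v[i],u[i]]),int(Z[v[i],u[i]])),end=' ')
E
```

```text
225 [(110, np.int64(-7), np.int64(-104), np.int64(0)), (120, np.int64(-18), np.int64(-90), np.int64(-5)), (130, np.int64(-17), np.int64(-83), np.int64(-5)), (140, np.int64(-13), np.int64(-77), np.int64(-3)), (150, np.int64(72), np.int64(-103), np.int64(32)), (160, np.int64(73), np.int64(-93), np.int64(32)), (170, np.int64(72), np.int64(-82), np.int64(32)), (180, np.int64(73), np.int64(-72), np.int64(32)), (190, np.int64(72), np.int64(-62), np.int64(31))]
233 [(110, np.int64(-106), np.int64(-48), np.int64(-39)), (120, np.int64(73), np.int64(-139), np.int64(43)), (130, np.int64(72), np.int64(-127), np.int64(42)), (140, np.int64(-18), np.int64(-76), np.int64(1)), (150, np.int64(-45), np.int64(-58), np.int64(-12)), (160, np.int64(-43), np.int64(-53), np.int64(-11)), (170, np.int64(-40), np.int64(-48), np.int64(-10)), (180, np.int64(-32), np.int64(-44), np.int64(-6)), (190, np.int64(72), np.int64(-63), np.int64(40))]
241 [(110, np.int64(-108), np.int64(-47), np.int64(-37)), (120, np.int64(74), np.int64(-141), np.int64(52)), (130, np.int64(73), np.int64(-129), np.int64(51)), (140, np.int64
[... 6024 characters left out ...]
 -40, 39) (np.int64(279), np.int64(242), 11, -39, 51) (np.int64(284), np.int64(242), 10, -25, 38) (np.int64(279), np.int64(243), 10, -39, 46) (np.int64(282), np.int64(243), 10, -30, 38) (np.int64(277), np.int64(244), 4, -39, 34) (np.int64(280), np.int64(244), 10, -35, 38) (np.int64(283), np.int64(244), 6, -23, 22) (np.int64(278), np.int64(245), 9, -40, 36) (np.int64(281), np.int64(245), 0, -24, 9) (np.int64(284), np.int64(245), 11, -24, 25) (np.int64(282), np.int64(246), 4, -24, 11) (np.int64(281), np.int64(247), 0, -23, 0) (np.int64(284), np.int64(247), 11, -24, 17) (np.int64(283), np.int64(248), 8, -24, 7) (np.int64(283), np.int64(249), 9, -25, 5) (np.int64(284), np.int64(250), 12, -24, 5)
```

```bash
python3 -m creep '[[0,0,0,0,-0.5,1,100],[0,0,0,0,-0.8,1.5,100],[0,0,0,0,-0.8,1.3,100],[0,0,0,0,0,0,100],[0,0,0,1.5,0,0,100],[0,0,0,1.3,0,0,100],[0,0,0,0,0,0,100]]' >/dev/null; python3 -c "from h import *
cc(); print(r.hold_point_z)"
```

```text
tcp cc 106.5 105.5 z 42.9 F u,l,z -0.2 -0.4 0.3 t 24.25
0.0188
```

```bash
python3 -m creep '[[0,0,0,0,-0.1,-0.4,100],[0,0,0,0,-0.1,-0.4,100],[0,0,0,0,-0.1,-0.4,100],[0,0,0,0,0,-0.4,100],[0,0,0,0,0.3,-0.4,100],[0,0,0,0,0.3,-0.4,100],[0,0,0,0,0.1,-0.2,100],[0,0,0,0,0,0,100]]' >/dev/null; python3 - <<'E'
from h import *
cc()
im,d=r.capture('scene'); W=pts('scene',d)
D=W[...,:2]-[.5560,.1474]; x=D@U*1000; y=D@L*1000; z=W[...,2]*1000
k=(z>76)&(z<95)&(y>30)&(y<85)&(x>-20)&(x<110)
o=np.argsort(y[k]); print(np.c_[x[k],y[k],z[k]][o][::5].round(0).astype(int).tolist())
k=(abs(x)<18)&(abs(y)<20)&(z>100); print("block top",np.median(z[k]),np.percentile(x[(z>103)&(z<115)&(abs(y)<15)&(x>-40)&(x<40)],[1,99]))
cv2.imwrite('pics/g3.png',cv2.resize(im[190:340,260:460],(800,600),interpolation=3))
E
```

```text
tcp cc 80.8 108.8 z 44.7 F u,l,z 1.0 0.6 0.8 t 25.05
[[60, 30, 82], [59, 33, 87], [61, 35, 84], [58, 37, 89], [61, 39, 92], [62, 42, 90], [63, 44, 86], [78, 49, 81]]
block top 108.65924918459424 [-20.2833316   39.26433864]
```

```bash
python3 -m creep '[[0,0,0,0.1,0.5,-0.4,100],[0,0,0,0.1,0.6,-0.4,100],[0,0,0,0,0.5,-0.4,100],[0,0,0,0,0.4,-0.4,100],[0,0,0,0,0.4,-0.4,100],[0,0,0,0,0.3,-0.4,100],[0,0,0,0,0.1,-0.1,100],[0,0,0,0,0,0,100]]' >/dev/null; python3 - <<'E'
from h import *
cc()
im,d=r.capture('scene'); W=pts('scene',d)
D=W[...,:2]-[.5560,.1474]; x=D@U*1000; y=D@L*1000; z=W[...,2]*1000
k=(z>76)&(z<95)&(y>30)&(y<85)&(x>-20)&(x<110)
o=np.argsort(y[k]); print(np.c_[x[k],y[k],z[k]][o][::5].round(0).astype(int).tolist())
print("block top",np.percentile(x[(z>103)&(z<115)&(abs(y)<15)&(x>-40)&(x<40)],[1,99]))
E
```

```text
tcp cc 55.7 136.7 z 42.6 F u,l,z 0.9 0.4 0.9 t 25.9
[[54, 30, 81], [53, 33, 91], [51, 34, 90], [50, 37, 91], [47, 40, 91], [47, 43, 88], [47, 46, 90], [47, 50, 86], [50, 52, 88], [47, 55, 89], [41, 58, 86], [47, 61, 88], [49, 62, 88], [40, 67, 88], [40, 69, 91], [45, 72, 86], [47, 76, 86], [60, 77, 82]]
block top [-19.96804536  39.62161785]
```

```bash
python3 -m creep '[[0,0,0,0,0,-0.4,100],[0,0,0,0,0,-0.4,100],[0,0,0,0,-0.1,-0.45,100],[0,0,0,0,-0.15,-0.4,100],[0,0,0,0,-0.15,-0.4,100],[0,0,0,0,-0.2,-0.4,100],[0,0,0,0,0,0,100]]' >/dev/null; python3 -c "
from h import *
cc()"; python3 -m creep '[[0,0,0,0,-0.25,-0.4,100],[0,0,0,0,-0.25,-0.35,100],[0,0,0,0,-0.27,-0.3,100],[0,0,0,0,0,0,100]]' >/dev/null; python3 - <<'E'
from h import *
cc()
im,d=r.capture('scene'); W=pts('scene',d)
D=W[...,:2]-[.5560,.1474]; x=D@U*1000; y=D@L*1000; z=W[...,2]*1000
k=(z>76)&(z<95)&(y>30)&(y<85)&(x>-20)&(x<110)
o=np.argsort(y[k]); print(np.c_[x[k],y[k],z[k]][o][::5].round(0).astype(int).tolist())
print("block top",np.percentile(x[(z>103)&(z<115)&(abs(y)<15)&(x>-40)&(x<40)],[1,99]))
E
```

```text
tcp cc 30.8 130.5 z 42.4 F u,l,z 0.3 2.1 0.3 t 26.65
tcp cc 20.5 122.5 z 42.5 F u,l,z -0.1 2.2 -1.1 t 27.05
[[41, 31, 91], [44, 35, 92], [46, 36, 85], [35, 37, 89], [30, 39, 84], [38, 40, 86], [29, 42, 89], [23, 45, 87], [31, 47, 87], [25, 48, 90], [17, 50, 89], [19, 51, 91], [13, 53, 90], [15, 54, 92], [16, 56, 91], [14, 58, 90], [31, 63, 79]]
block top [-20.54509253  39.14897683]
```

```bash
python3 -m creep '[[0,0,0,0,-0.32,-0.27,100],[0,0,0,0,-0.32,-0.27,100],[0,0,0,0,-0.32,-0.27,100],[0,0,0,0,-0.35,-0.2,100],[0,0,0,0,-0.35,-0.15,100],[0,0,0,0,0,0,100]]' >/dev/null; python3 -c "
from h import *
cc()"; python3 -m creep '[[0,0,0,0,-0.2,-0.05,100],[0,0,0,0,-0.2,-0.05,100],[0,0,0,0,-0.1,0,100],[0,0,0,0,0,0,100]]' >/dev/null; python3 -c "
from h import *
cc()"
```

```text
tcp cc 9.4 105.2 z 42.6 F u,l,z -0.4 0.8 1.0 t 27.7
tcp cc 8.5 100.8 z 42.6 F u,l,z -0.9 1.1 0.5 t 28.1
```

```bash
python3 -m creep '[[0,0,0,0,-0.1,0,100],[0,0,0,0,-0.1,0,100],[0,0,0,0,0,0,100]]' >/dev/null; python3 -c "
from h import *
cc()"; python3 -m creep '[[0,0,0,0,-0.1,0,100],[0,0,0,0,-0.1,0,100],[0,0,0,0,0,0,100]]' >/dev/null; python3 - <<'E'
from h import *
cc()
im,d=r.capture('scene'); W=pts('scene',d)
D=W[...,:2]-[.5560,.1474]; x=D@U*1000; y=D@L*1000; z=W[...,2]*1000
k=(z>76)&(z<95)&(y>22)&(y<75)&(x>-20)&(x<110)
o=np.argsort(x[k]); print(np.c_[x[k],y[k],z[k]][o][::5].round(0).astype(int).tolist())
print("block top",np.percentile(x[(z>103)&(z<115)&(abs(y)<15)&(x>-40)&(x<40)],[1,99]))
E
```

```text
tcp cc 8.5 98.9 z 42.6 F u,l,z -0.1 1.1 0.2 t 28.4
tcp cc 8.5 96.8 z 42.6 F u,l,z -1.6 0.8 0.1 t 28.7
[[-12, 31, 89], [14, 33, 85], [18, 29, 91], [22, 31, 90], [26, 28, 85], [29, 28, 86], [32, 29, 85], [36, 36, 87]]
block top [-20.22686566  39.09000114]
```

```bash
for i in 1 2; do :; done; python3 -m creep '[[0,0,0,0,-0.1,0,100],[0,0,0,0,-0.1,0,100],[0,0,0,0,0,0,100]]' >/dev/null; python3 -c "
from h import *
cc()"; python3 -m creep '[[0,0,0,0,-0.1,0,100],[0,0,0,0,0,0,100]]' >/dev/null; python3 -c "
from h import *
cc()"
```

```text
tcp cc 8.3 95.4 z 42.4 F u,l,z -0.9 3.4 0.6 t 29.05
tcp cc 8.0 95.2 z 42.3 F u,l,z -1.4 6.1 2.1 t 29.25
```

```bash
python3 -m creep '[[0,0,0,0,-0.1,0,100],[0,0,0,0,-0.05,0,100],[0,0,0,0,0,0,100],[0,0,0,0,0,0,100]]' >/dev/null; python3 -c "
from h import *
cc()"; python3 -m creep '[[0,0,0,0,0.3,0,100],[0,0,0,0,0.5,0,100],[0,0,0,0,1.0,0,100],[0,0,0,0,1.5,0,100],[0,0,0,-2,0,0,100],[0,0,0,-4,0,0,100],[0,0,0,-5,0,0,100],[0,0,0,0,0,0,100]]' >/dev/null; python3 - <<'E'
from h import *
cc()
im,d=r.capture('scene'); W=pts('scene',d)
D=W[...,:2]-[.5560,.1474]; x=D@U*1000; y=D@L*1000; z=W[...,2]*1000
for sg in(1,-1):
    k=(z>76)&(z<95)&(sg*y>25)&(sg*y<75)&(x>-20)&(x<110)
    o=np.argsort(x[k]); print(np.c_[x[k],y[k],z[k]][o][::4].round(0).astype(int).tolist())
cv2.imwrite('pics/g4.png',cv2.resize(im[190:340,260:460],(800,600),interpolation=3))
p=O+U*.108-L*.1045; go([*p,.15],185.5); go([*p,.043],185.5)
E
```

```text
tcp cc 7.8 94.9 z 42.0 F u,l,z 1.4 11.7 4.4 t 29.65
tcp cc 10.4 121.9 z 159.2 F u,l,z 0.7 0.4 -0.1 t 30.45
[[-12, 31, 90], [-5, 31, 89], [1, 32, 90], [8, 32, 91], [13, 30, 92], [15, 32, 88], [17, 36, 86], [20, 29, 80], [21, 29, 90], [23, 28, 86], [25, 31, 89], [27, 29, 91], [30, 32, 91], [32, 28, 90], [34, 35, 90], [36, 36, 88]]
[[3, -25, 84], [41, -31, 83], [44, -29, 95], [45, -31, 79], [47, -29, 95], [47, -28, 80], [50, -27, 80], [51, -28, 79], [54, -29, 88], [57, -26, 90], [59, -28, 92], [60, -29, 90], [62, -36, 91], [63, -31, 88], [64, -34, 89], [65, -43, 87], [66, -36, 90], [67, -48, 88], [68, -41, 90], [70, -50, 90], [71, -49, 91], [72, -44, 91], [73, -53, 90], [74, -48, 86], [75, -49, 94], [76, -52, 90], [77, -59, 92], [78, -64, 89], [79, -68, 87], [81, -59, 94], [82, -68, 92], [82, -68, 89], [84, -67, 90], [85, -67, 82], [86, -66, 88]]
turn [0.0026 0.0044 0.0069] then shift cm [  0.61 -22.82   9.82] j6 -37.8
turn [-3.139  -0.0108  0.007 ] then shift cm [ 0.61 22.82 -9.82] j6 -37.8
tcp [0.4333 0.1453 0.1561] jaw yaw -174.35 F [-0.86  0.61 -0.48] w 0.08742331105688311 t 30.5
turn [0.0026 0.0044 0.0069] then shift cm [ 11.31 -22.82   9.82] j6 -37.8
turn [-3.139  -0.0108  0.007 ] then shift cm [11.31 22.82 -9.82] j6 -37.8
tcp [0.4333 0.1453 0.1561] jaw yaw -174.35 F [-0.86  0.61 -0.48] w 0.08742331105688311 t 30.5
```

View pics/g4.png

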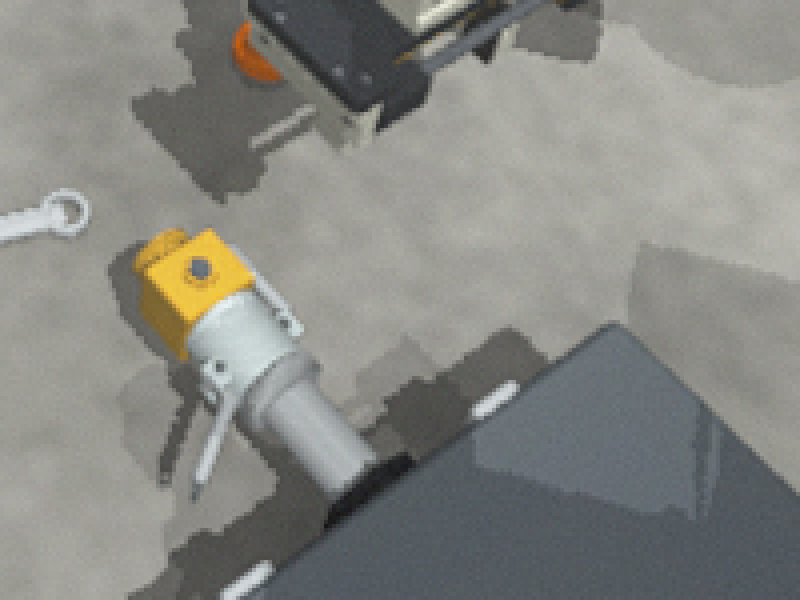

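```bash
python3 -m creep '[[0,0,0,0,-2.5,1,100],[0,0,0,0,-4.5,2,100],[0,0,0,0,-4.5,2,100],[0,0,0,0,-4.5,2,100],[0,0,0,0,-4.3,2,100],[0,0,0,0,-2.5,0.8,100],[0,0,0,0,0,0,100],[0,0,0,0,0,0,100]]' >/dev/null;python3 -c "
from h import *
cc()
p=O+U*.1075-L*.1045; go([*p,.043],185.5)"
```

```text
tcp cc 106.7 -101.5 z 150.5 F u,l,z -0.3 0.9 -1.2 t 31.3
turn [ 0.0016 -0.0012 -0.0025] then shift cm [10.75 -0.3   0.08] j6 -32.4
turn [-3.14e+00  3.90e-03 -1.80e-03] then shift cm [10.75  0.3  -0.08] j6 -32.4
tcp [0.6482 0.2634 0.1505] jaw yaw -174.41 F [-0.84 -0.41 -1.18] w 0.08790448897967226 t 31.3
```

```bash
python3 -m creep '[[0,0,0,2,-0.4,0,100],[0,0,0,3.5,0,0,100],[0,0,0,3,0,0,100],[0,0,0,1.7,0,0,100],[0,0,0,0.5,0,0,100],[0,0,0,0,0,0,100],[0,0,0,0,0,0,100]]' >/dev/null;python3 -c "
from h import *
cc()"
```

```text
tcp cc 107.2 -106.7 z 47.2 F u,l,z 0.2 -0.2 0.7 t 32.0
```

```bash
python3 -m creep '[[0,0,0,0,0.1,-0.4,100],[0,0,0,0,0.1,-0.4,100],[0,0,0,0,0.1,-0.4,100],[0,0,0,0,0,-0.4,100],[0,0,0,0,-0.3,-0.4,100],[0,0,0,0,-0.3,-0.4,100],[0,0,0,0,-0.1,-0.2,100],[0,0,0,0,0,0,100]]' >/dev/null; python3 - <<'E'
from h import *
cc()
im,d=r.capture('scene'); W=pts('scene',d)
D=W[...,:2]-[.5560,.1474]; x=D@U*1000; y=D@L*1000; z=W[...,2]*1000
k=(z>76)&(z<95)&(-y>30)&(-y<85)&(x>-20)&(x<110)
o=np.argsort(-y[k]); print(np.c_[x[k],y[k],z[k]][o][::5].round(0).astype(int).tolist())
E
```

```text
tcp cc 80.5 -110.7 z 45.5 F u,l,z -0.4 0.2 0.1 t 32.8
[[84, -67, 90]]
```

```bash
python3 -m creep '[[0,0,0,0.15,-0.4,-0.4,100],[0,0,0,0.15,-0.5,-0.4,100],[0,0,0,0,-0.5,-0.4,100],[0,0,0,0,-0.4,-0.4,100],[0,0,0,0,-0.4,-0.4,100],[0,0,0,0,-0.3,-0.4,100],[0,0,0,0,-0.1,-0.1,100],[0,0,0,0,0,0,100]]' >/dev/null; python3 - <<'E'
from h import *
cc()
im,d=r.capture('scene'); W=pts('scene',d)
D=W[...,:2]-[.5560,.1474]; x=D@U*1000; y=D@L*1000; z=W[...,2]*1000
k=(z>76)&(z<95)&(-y>25)&(-y<90)&(x>-20)&(x<110)
o=np.argsort(-y[k]); print(np.c_[x[k],y[k],z[k]][o][::4].round(0).astype(int).tolist())
cv2.imwrite('pics/g5.png',cv2.resize(im[190:340,230:430],(800,600),interpolation=3))
E
```

```text
tcp cc 55.6 -136.6 z 42.6 F u,l,z 1.7 -0.3 -0.1 t 33.65
[[66, -80, 78]]
```

```bash
cat >> h.py <<'E'
def far():
    for c in("wrist","top"):
        ci=r.camera_info(c); im,d=r.capture(c); W=pts(c,d,ci); D=W[...,:2]-O; x=D@U*1000; y=D@L*1000; z=W[...,2]*1000
        k=(z>78)&(z<94)&(-y>26)&(-y<90)&(x>-25)&(x<100)
        o=np.argsort(-y[k]); q=np.c_[x[k],y[k],z[k]][o]; print(c,len(q),q[::max(1,len(q)//16)].round(0).astype(int).tolist())
E
python3 -c "
from h import *
far()"
```

```text
wrist 1153 [[36, -26, 82], [41, -28, 83], [41, -29, 85], [41, -59, 85], [40, -63, 87], [46, -66, 89], [43, -69, 90], [38, -71, 84], [38, -74, 89], [45, -77, 92], [45, -79, 94], [39, -80, 90], [38, -82, 84], [44, -84, 86], [44, -86, 82], [37, -88, 82], [46, -90, 83]]
top 43 [[46, -27, 94], [47, -30, 86], [51, -30, 88], [56, -31, 89], [52, -32, 93], [55, -33, 91], [51, -35, 88], [53, -35, 88], [49, -37, 86], [55, -38, 90], [48, -40, 87], [48, -40, 79], [49, -42, 91], [47, -43, 81], [51, -44, 92], [46, -44, 85], [45, -46, 90], [52, -47, 89], [47, -49, 89], [49, -49, 88], [44, -51, 90], [50, -52, 86]]
```

```bash
python3 -m creep '[[0,0,0,0,0,-0.4,100],[0,0,0,0,0,-0.4,100],[0,0,0,0,0.1,-0.45,100],[0,0,0,0,0.15,-0.4,100],[0,0,0,0,0.15,-0.4,100],[0,0,0,0,0.2,-0.4,100],[0,0,0,0,0,0,100]]' >/dev/null; python3 -c "
from h import *
cc()"; python3 -m creep '[[0,0,0,0,0.25,-0.4,100],[0,0,0,0,0.25,-0.35,100],[0,0,0,0,0.27,-0.3,100],[0,0,0,0,0,0,100]]' >/dev/null; python3 -c "
from h import *
cc();far()"
```

```text
tcp cc 30.8 -130.6 z 42.9 F u,l,z 0.3 -3.4 0.4 t 34.5
tcp cc 20.2 -122.2 z 42.6 F u,l,z 0.1 -3.1 -0.2 t 34.9
wrist 1048 [[21, -45, 87], [16, -52, 89], [11, -55, 90], [11, -58, 89], [2, -60, 89], [0, -61, 85], [7, -63, 88], [4, -64, 89], [5, -65, 84], [9, -66, 88], [8, -69, 87], [8, -72, 89], [10, -75, 85], [10, -77, 94], [10, -78, 92], [25, -78, 83], [22, -79, 83]]
top 20 [[44, -27, 93], [48, -27, 94], [53, -28, 93], [47, -30, 88], [41, -30, 81], [49, -30, 87], [41, -31, 90], [44, -32, 89], [40, -32, 84], [47, -32, 86], [37, -33, 87], [41, -34, 91], [39, -34, 88], [43, -34, 91], [46, -34, 90], [39, -36, 88], [35, -36, 84], [41, -36, 90], [37, -36, 86], [43, -36, 90]]
```

```bash
python3 -m creep '[[0,0,0,0,0.32,-0.27,100],[0,0,0,0,0.32,-0.27,100],[0,0,0,0,0.32,-0.27,100],[0,0,0,0,0.35,-0.2,100],[0,0,0,0,0.35,-0.15,100],[0,0,0,0,0,0,100]]' >/dev/null; python3 -c "
from h import *
cc()"; python3 -m creep '[[0,0,0,0,0.2,-0.05,100],[0,0,0,0,0.2,-0.05,100],[0,0,0,0,0.2,0,100],[0,0,0,0,0.1,0,100],[0,0,0,0,0,0,100]]' >/dev/null; python3 -c "
from h import *
cc();far()"
```

```text
tcp cc 8.8 -104.8 z 42.4 F u,l,z -0.1 -1.5 -0.1 t 35.6
tcp cc 8.2 -98.8 z 42.5 F u,l,z -1.0 -1.5 1.8 t 36.1
wrist 966 [[1, -32, 88], [-7, -34, 90], [-18, -35, 83], [-18, -36, 82], [-13, -37, 88], [-15, -38, 86], [-5, -39, 86], [-7, -39, 88], [-3, -41, 88], [-3, -44, 79], [-2, -47, 79], [-2, -50, 93], [-1, -52, 87], [-1, -54, 84], [2, -55, 80], [8, -55, 86], [6, -55, 86]]
top 0 []
```

```bash
python3 -m creep '[[0,0,0,0,0.1,0,100],[0,0,0,0,0.1,0,100],[0,0,0,0,0,0,100]]' >/dev/null; python3 -c "
from h import *
cc()"; python3 -m creep '[[0,0,0,0,0.1,0,100],[0,0,0,0,0.1,0,100],[0,0,0,0,0,0,100]]' >/dev/null; python3 -c "
from h import *
cc()"
```

```text
tcp cc 8.2 -97.0 z 42.5 F u,l,z -1.1 -1.2 -0.0 t 36.5
tcp cc 8.1 -95.7 z 42.8 F u,l,z -3.5 -4.4 -1.2 t 36.8
```

```bash
python3 -m creep '[[0,0,0,0,0.1,0,100],[0,0,0,0,0,0,100]]' >/dev/null; python3 -c "
from h import *
cc()"; python3 -m creep '[[0,0,0,0,0.1,0,100],[0,0,0,0,0.05,0,100],[0,0,0,0,0,0,100],[0,0,0,0,0,0,100]]' >/dev/null; python3 -c "
from h import *
cc()"
```

```text
tcp cc 8.2 -95.7 z 43.0 F u,l,z -3.4 -6.1 -2.0 t 37.0
tcp cc 8.2 -95.7 z 43.4 F u,l,z -4.1 -11.0 -4.0 t 37.4
```

```bash
python3 -m creep '[[0,0,0,0,-0.3,0,100],[0,0,0,0,-0.5,0,100],[0,0,0,0,-1.0,0,100],[0,0,0,0,-1.5,0,100],[0,0,0,-2,0,0,100],[0,0,0,-4,0,0,100],[0,0,0,-5,0,0,100],[0,0,0,-3,0,0,100]]' >/dev/null
python3 -m creep '[[0,0,0,0,-2,-4,100],[0,0,0,0,-2,-4,100],[0,0,0,0,-2,-4,100],[0,0,0,0,0,-3,100],[0,0,0,0,0,0,100],[0,0,0,0,0,0,100]]'
python3 - <<'E'
from h import *
cc()
for c,o in(("scene",np.array([.5560,.1474])),("top",O)):
    im,d=r.capture(c); W=pts(c,d); D=W[...,:2]-o; x=D@U*1000; y=D@L*1000; z=W[...,2]*1000
    for sg in(1,-1):
        k=(z>79)&(z<94)&(sg*y>26.5)&(sg*y<80)&(x>-25)&(x<110); q=np.c_[x[k],y[k],z[k]]; q=q[np.argsort(q[:,0])]
        print(c,sg,len(q),q[::max(1,len(q)//14)].round(0).astype(int).tolist())
    k=(abs(y)<18)&(z>104)&(z<116)&(x>-35)&(x<45); print("block top x",np.percentile(x[k],[1,99]).round(1),"z",np.median(z[k&(x<18)]).round(1))
    cup=(abs(y)<12)&(z>103)&(x>24)&(x<60); A=np.c_[x[cup],np.ones(cup.sum())]; print("cup slope",np.linalg.lstsq(A,z[cup],rcond=None)[0])
    for q in("bottle","beaker","wrench","plug"): print(q,[(round(b["score"],2),np.round(b["rect"]).tolist()) for b in r.look_for(q,c)][:1],end=" ")
    print()
E
```

```text
time_s: 38.8
tcp_pos: [0.7561, 0.0235, 0.182]
eef_rot: [79.8, 89.9, 175.3]
contact_force: [-0.4, -0.4, -0.3]
gripper_width: 0.0875
tcp cc -142.4 -185.9 z 182.0 F u,l,z -0.3 0.4 -0.3 t 38.8
scene 1 63 [[-10, 32, 90], [-4, 33, 90], [3, 33, 91], [8, 34, 89], [14, 33, 89], [16, 28, 88], [18, 27, 82], [21, 32, 91], [22, 31, 91], [23, 28, 86], [26, 28, 85], [28, 27, 84], [30, 30, 90], [32, 34, 89], [34, 32, 89], [38, 31, 92]]
scene -1 125 [[-19, -33, 80], [-10, -35, 88], [-5, -33, 89], [-1, -31, 89], [3, -32, 92], [7, -32, 89], [12, -30, 89], [16, -33, 91], [20, -31, 89], [25, -35, 93], [28, -32, 91], [32, -35, 91], [35, -37, 81], [38, -30, 90], [42, -32, 86], [48, -29, 88]]
block top x [-19.5  44.4] z 108.6
cup slope [  17.79582579 -379.28722473]
bottle [(0.65, [195.0, 202.0, 221.0, 250.0])] beaker [(0.59, [321.0, 280.0, 368.0, 322.0])] wrench [(0.89, [217.0, 236.0, 279.0, 264.0])] plug [(0.66, [318.0, 194.0, 336.0, 210.0])] 
top 1 92 [[-16, 34, 80], [-10, 36, 88], [-6, 33, 90], [-3, 33, 88], [1, 32, 89], [5, 34, 84], [8, 36, 91], [13, 31, 90], [16, 30, 86], [20, 35, 89], [22, 30, 88], [27, 32, 88], [32, 36, 90], [36, 37, 81], [39, 35, 87], [48, 31, 79]]
top -1 80 [[-16, -30, 85], [-10, -30, 92], [-6, -29, 84], [-3, -28, 90], [2, -34, 89], [4, -32, 88], [9, -32, 90], [11, -30, 91], [16, -28, 91], [19, -32, 85], [21, -27, 87], [25, -32, 90], [28, -28, 88], [33, -33, 86], [35, -31, 89], [40, -29, 86]]
block top x [-21.2  44.6] z 107.9
cup slope [ -4.17233336 706.25153952]
bottle [(0.87, [229.0, 106.0, 254.0, 137.0])] beaker [] wrench [(0.57, [198.0, 120.0, 224.0, 180.0])] plug [(0.84, [216.0, 244.0, 232.0, 259.0])]
```

```bash
python3 -c "
from h import *
print(r.close_job())"
```

```text
the job is handed in; nothing more can be done
None
```

The coupling is on the adaptor with both cam arms shut, and I handed the job in at about 39 s. I got no verdict back.

- **Pushing on:** I picked up the brass and aluminium coupling and lined it up with the adaptor in the scene camera. I advanced at 10 mm/s or less until I felt the gasket, built up to about 15.6 N, held it briefly, then eased off and let go.
- **Cam arms:** I swung the near arm shut first, then the far one, using one open finger. Each reached a firm stop. The wrist force reached about 12 N, against the 45 N limit.
- **Last checks:**
  - Depth from the scene and top cameras puts both bars about 32 mm from the axis and parallel to it, which is the shut position.
  - The block had not moved along the adaptor, by the scene camera.
  - The robot is clear of everything.
  - The bottle, wrench and plug show up where they were at the start.

**What failed or disagreed:**
- **First near-arm sweep:** it missed. The fingers end about 33 mm above the reported TCP in the depth images, so I repeated it 30 mm lower. For the same reason the coupling was held only by about the top 10 mm of its block.
- **Beaker:** the final check did not find it. The top view returned nothing, and the scene view's box was on the adaptor instead. The arm did not go near it.
- **Droop:** my final check of the coupling's tilt gave meaningless numbers because its depth points were contaminated, so I have no separate measure of that. I also could not measure the gasket force after letting go.

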